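Set the inspection lamp's dial and prop the test panels

ROBOT

A 6-joint arm with a two-finger parallel gripper is mounted at the origin on the work surface. World frame = base frame: x ahead of the robot, y to its left, z up, the work surface at z = 0. Lengths are in m, angles in rad, forces in N, time in s.
With the tool pointing down it reaches from about 0.325 to 0.875 m from the base axis. Payload 4.4 kg.
Tool frame: the origin (TCP) lies between the finger pads, 19 mm behind the fingertips; this is the grasp point; z points along the fingers, y is the direction in which the jaws open and shut (so a half turn about z gives the same grasp; the last joint's range is limited). The gripper opens to 85 mm and grips with 20 to 120 N. Pads are 22 mm wide; open, the fingers measure 114 mm over their backs; the gripper's body (76 mm by 85 mm) begins 54 mm behind the grasp point. The pads swing forward as they close: fully open they stand 13 mm farther back than shut.
Start: joints at [1.026, 0.207, 1.542, -0, 1.393, -0.15], TCP at [0.221, 0.531, 0.25] pointing down, gripper open.
Joint ranges: [-2.73, 2.73], [-0.86, 2.22], [0.23, 2.46], [-1.11, 4.25], [0.08, 2.63], [-2.82, 2.82]. Speed limits (rad/s): [2.79, 2.79, 3.14, 3.14, 3.14, 3.14].

INTERFACE

Orientations are given as a 3x3 rotation matrix whose columns are the frame's x, y, z axes.
In Python, from station import telemetry, get_image, calibration, env, nets gives the robot as it stands.
- The arm moves only by the tool step_arm, never from a script. Its argument "targets" is text: rows parted by semicolons, each of 7 numbers parted by spaces: the turn, a rotation vector about the tool's x, y, z in rad, then the shift along the tool's x, y, z in m, then the gripper's target within -1 to 1 (shut at 1, half-way at 0, fully open at -1). A call has 1 to 20 rows; each row shifts and turns the pose as measured when the row begins, along the tool's axes as they then stand; what a row does not reach is not made up. A row lasts 1/8 s, in which the tool goes at most 62.5 mm and 10.7 degrees, less where a joint would pass 70% of its speed; a pose out of reach is approached as far as the arm can. A call with a gripper value outside its range is refused whole. The fingers move at their own pace and stop on an object; "grip_force" is the grip in N (left out, the last holds). Time passes only in rows, so rows that do not move let the fingers close. It gives the time, the measured TCP pose, the force and the opening at its end, in the units of the state.
- telemetry.observe(): the state, without advancing time (a new reading comes with each control period).
- get_image(name): name is "scene" or "top"; returns (picture, depth): 480x640x3 uint8, red, green, blue; 480x640 float32, m along the optical axis (not along the pixel's ray), 0 where there is no reading.
- calibration(name): a dict with "intrinsics" (3x3 intrinsics, pixels), "dist" ([k1, k2, p1, p2, k3] as OpenCV has them; the pictures are not rectified), "cam_to_world" (4x4, takes a point from camera to world coordinates). Camera axes: x right, y down, z forward; pixel columns grow to the right and rows downward; lengths in m; the calibration is good to about 2 mm. A picture is of the moment at which its call begins. calibration takes no time and is no camera call.
- env.finish_job(): hands the job in, once; it reports no verdict.
Trained networks look in the newest picture that a camera, given by its name, has taken for a name from the list of things; names that differ only in an ending like _2 or _b are one class to them, and where a whole thing is asked for, a point or a joint stands for the part that bears it (a point fixed in the world has none). Each returns a list of dicts, best first, with "score" (0 to 1); they miss things now and then, are a little off and sometimes report something else, mostly with a low value. They report only what shows in the picture. A call takes as long as a camera call. They do not tell look-alikes from the thing itself.
- nets.cut_out(camera, label): "mask" (480x640 bool, what is visible of it).
- nets.place_of(camera, label): "position" ([x, y, z] in m, in the coordinates of the camera as it stood for that picture, good to about 4 mm: a listed point, or the origin of a listed thing).
The state is a dict: "time": time; "q": joint angles; "qd": joint speeds; "tau": joint torques, N m; "ee_pos": TCP position; "tool_rot": TCP orientation; "wrist_force": force on the tool from outside, world axes, zero at the start; "moment": the same for the moment, N m; "opening": opening from 0.0 (shut) to 1.0 (fully open).
Only numpy, scipy, OpenCV 4.12 (cv2) and the standard library are available. Lean on these libraries where they do the work, as an engineer would, in place of code of your own. Each camera call takes 0.05 s, during which the arm holds its last target.

TASK

Get the panel inspection stand ready: on the lamp's dial, turn the lock ring all the way back to slacken it, then turn the knob clockwise until its pointer stands at the brass marker, then turn the lock ring fully tight again so that the setting is held. Then prop every test panel on the bench on the stand, side by side and not touching one another: each lengthwise, its lower end down on the base against the wooden batten and its upper part leaning on the steel rail, either face up; last of all, push the lamp switch lever fully over to on, away from the robot, leaving the other things on the bench where they are.

Things in the scene. Friction and masses are not known exactly. Their poses are not given: they have to be found in the camera images.
- dial_head: Fixed grey housing of the inspection lamp's dial, 130 x 130 x 42 mm, with a 128 mm aluminium dial plate on it (its face 47 mm above the bench). Origin: under the centre of the housing, at bench level, exactly below the axis of knob and ring; z up. The knob and the lock ring turn about this vertical axis.
- lock_ring (a joint): Turn of the lock ring, rad: 0 = fully slackened (stop), 2.2 = fully tight (stop); grows clockwise seen from above. Friction 0.15 N m, no spring; it does not turn the knob with it. A white line on the ring's top stands in line with the white line on the dial plate when it is tight.
- ring_grip (a point): Point on the ring's axis, 74 mm above the bench: a good TCP height. The ring is a plain steel cylinder, 60 mm diameter, from 58 to 80 mm above the bench, right below the knob. Grip it from above across any diameter, fingers astride the knob (the knob's top is 34 mm above this point).
- knob (a joint): Turn of the knob, rad, 0 to 2.8 between stops; grows clockwise seen from above. Friction 0.06 N m, stays where it is left.
- knob_grip (a point): Point on the knob's axis, 103 mm above the bench, a good TCP height for gripping it. The knob is a black bar 40 mm long, 14 mm wide, 26 mm tall (82 to 108 mm above the bench), gripped across its 14 mm. The x axis of this frame lies along the bar and points to its pointer end (the half with the white line on top); z up.
- mark: Fixed brass marker, 16 x 6 x 5 mm, standing on the dial plate 55 mm from the axis. Origin on the dial's axis at the plate's face; its x axis points from the axis out to the marker; z up. The pointer can reach it, turning clockwise from its start.
- stand: Fixed inspection stand. Origin: under the centre of its 170 (x) x 310 (y) x 6 mm green-painted base, at bench level; z up, x away from the robot's side, y along batten and rail. A propped panel slopes 0.59 rad (34 degrees) from level, rising towards +x, its underside's centre at about x = 10, z = 48 mm. Room for three panels side by side, 95 mm apart. A 145 mm high lamp bar stands at x = 150 mm.
- lamp_switch (a joint): Swing of the lamp switch lever, rad: 0 = off, leaning to its -x side (towards the robot); 1.0 = on, leaning to its +x side; it stays where it is left. Friction 0.06 N m; push it over from behind its knob with closed fingers. Pivot 22 mm above the bench, on a fixed grey block 70 (x) x 50 (y) x 25 mm.
- lamp_switch_tip (a point): Centre of the aluminium ball, 26 mm across, at the end of the lamp switch lever, 80 mm from the pivot (92 mm above the bench at either end of its swing). The ball travels 77 mm along the block's +x. At off, this frame is turned as the block is: x is the direction in which to push, y along the pivot.
- stand_batten (a point): Middle of the upper inner edge of the wooden batten on the robot-side edge of the base: 60 mm to -x of the stand's origin, 22 mm above the bench (16 mm above the base). The batten runs along the stand's y, 310 mm; a panel's foot goes on its +x side.
- stand_rail (a point): Middle of the axis of the round steel rail, 16 mm thick, along the stand's y, 310 mm; 58 mm to +x of the stand's origin, axis 70 mm above the bench, on a post at either end (145 mm from its middle).
- panel_0: Loose plywood test panel 150 (x) x 50 (y) x 14 mm (z), about 90 g, one face coated white; it begins lying flat on the bench, white face up. Origin: centre of the uncoated face; z points out of the white face. Grip it across its 50 mm width. All panels are alike; one that is not on the bench today reads None.
- panel_1: Loose plywood test panel 150 (x) x 50 (y) x 14 mm (z), about 90 g, one face coated white; it begins lying flat on the bench, white face up. Origin: centre of the uncoated face; z points out of the white face. Grip it across its 50 mm width. All panels are alike; one that is not on the bench today reads None.
- panel_2: Loose plywood test panel 150 (x) x 50 (y) x 14 mm (z), about 90 g, one face coated white; it begins lying flat on the bench, white face up. Origin: centre of the uncoated face; z points out of the white face. Grip it across its 50 mm width. All panels are alike; one that is not on the bench today reads None.
- screwdriver: Bystander, leave it alone: screwdriver lying on the bench.
- wrench: Bystander, leave it alone: open wrench lying flat.
- jar: Bystander, leave it alone: clear jar with a white lid, 64 mm across, 85 mm tall.
- tin: Bystander, leave it alone: paint tin with a blue band, 96 mm across, 130 mm tall.
- sand_block: Bystander, leave it alone: cork sanding block 100 x 60 x 35 mm.
- cup: Bystander, leave it alone: white mixing cup, 80 mm across, 70 mm tall.
Mind the look-alikes: they are no part of the job. Leave any purple or turquoise look-alike of the dial_head alone.

How it is judged:
On the way, in this order (a step that is already met when the one before it is completed fails the run):
1. the lock ring is turned back (below 0.4 rad), the knob not yet set (value of joint lock_ring below 0.4 rad), for 0.2 s.
2. with the ring slack, the knob's pointer is at the brass marker (within 0.12 rad) (angle between the x axis of knob_grip and the x axis of mark, either way round below 0.12 rad and value of joint lock_ring below 0.8 rad), for 0.2 s.
3. the lock ring is tight (above 2.05 rad) and the pointer still at the marker (angle between the x axis of knob_grip and the x axis of mark, either way round below 0.12 rad and value of joint lock_ring above 2.05 rad), for 0.2 s.
4. with the dial locked, every panel is propped on the stand and the lamp switch is still off (below 0.3 rad) (angle between the z axis of panel_0 and the z axis of stand, either way round between 0.42 and 0.78 rad and angle between the y axis of each of panel_0, panel_1, panel_2 and the y axis of stand, either way round below 0.25 rad and x of panel_0 in the frame of stand between -0.02 and 0.03 m and y of panel_0 in the frame of stand between -0.135 and 0.135 m and z of panel_0 in the frame of stand between 0.034 and 0.078 m and contact force between each of panel_0, panel_1, panel_2 and stand above 0.1 N and linear speed of each of panel_0, panel_1, panel_2 below 0.02 m/s and angle between the z axis of panel_1 and the z axis of stand, either way round between 0.42 and 0.78 rad and x of panel_1 in the frame of stand between -0.02 and 0.03 m and y of panel_1 in the frame of stand between -0.135 and 0.135 m and z of panel_1 in the frame of stand between 0.034 and 0.078 m and angle between the z axis of panel_2 and the z axis of stand, either way round between 0.42 and 0.78 rad and x of panel_2 in the frame of stand between -0.02 and 0.03 m and y of panel_2 in the frame of stand between -0.135 and 0.135 m and z of panel_2 in the frame of stand between 0.034 and 0.078 m and value of joint lamp_switch below 0.3 rad), for 0.2 s.
5. the lamp switch is on (above 0.85 rad) (value of joint lamp_switch above 0.85 rad), for 0.2 s.
At the end, for the whole second after the job is handed in: Pointer within 0.12 rad of the marker, ring above 2.05, switch above 0.85 rad; every panel present at rest on the stand, 0.42-0.78 rad from flat, square to the rail within 0.25 rad, origin in the stand frame x -20 to 30, |y| < 135, z 34 to 78 mm, touching no other panel (all of step 3 and value of joint lamp_switch above 0.85 rad and angle between the z axis of panel_0 and the z axis of stand, either way round between 0.42 and 0.78 rad and angle between the y axis of each of panel_0, panel_1, panel_2 and the y axis of stand, either way round below 0.25 rad and x of panel_0 in the frame of stand between -0.02 and 0.03 m and y of panel_0 in the frame of stand between -0.135 and 0.135 m and z of panel_0 in the frame of stand between 0.034 and 0.078 m and contact force between each of panel_0, panel_1, panel_2 and stand above 0.1 N and linear speed of each of panel_0, panel_1, panel_2 below 0.02 m/s and angle between the z axis of panel_1 and the z axis of stand, either way round between 0.42 and 0.78 rad and x of panel_1 in the frame of stand between -0.02 and 0.03 m and y of panel_1 in the frame of stand between -0.135 and 0.135 m and z of panel_1 in the frame of stand between 0.034 and 0.078 m and angle between the z axis of panel_2 and the z axis of stand, either way round between 0.42 and 0.78 rad and x of panel_2 in the frame of stand between -0.02 and 0.03 m and y of panel_2 in the frame of stand between -0.135 and 0.135 m and z of panel_2 in the frame of stand between 0.034 and 0.078 m and contact force between each of panel_1, panel_2 and panel_0 below 0.05 N and contact force between panel_2 and panel_1 below 0.05 N).
It fails at once if one of the other things on the bench is moved more than 6 cm (distance of any of screwdriver, wrench, jar, tin, sand_block, cup from where it was at the start of the episode above 0.06 m).
Of panel_0, panel_1, panel_2 only 2 to 3 are there at a start; the rules pass over those that are not, and their reading is None.
At some moment in a run one of panel_0, panel_1, panel_2 may be knocked a few centimetres aside while the robot is not near it.
Once in a run the grip may slacken for a moment while it holds something.
It also fails if it takes over 208 s, if anything falls off the work surface, if the arm or the gripper's body presses on something with over 40 N, if the wrist force passes 120 N, or if a joint passes its speed limit or range.

## Working session

There is one attempt and no reset: what is moved stays moved. The work goes in short steps, Python scripts to look and compute and a tool call to move; the robot and the scene stay as the last step left them, time stands still between calls to the robot, and variables do not carry over. Pictures are saved under pics/ and viewed, and the job is handed in when it is done.

Besides the shell and the picture viewer there is one more tool, called after "Request:" by a JSON object that holds its "op" and its "data". step_arm: Moves the arm, as the interface text tells. Its arguments: {"type":"object","properties":{"targets":{"type":"string"},"grip_force":{"type":"number"}},"required":["targets"]}

```bash
ls; mkdir -p pics
cat > h.py <<'E'
import numpy as np, cv2
from station import telemetry, get_image, calibration, env, nets
def snap(cam,name):
    im,d=get_image(cam); cv2.imwrite(f'pics/{name}.png',im[:,:,::-1]); np.save(f'pics/{name}_d.npy',d); np.save(f'pics/{name}_i.npy',im); return im,d
def pix2w(cam,uv,d):
    c=calibration(cam); K=np.array(c['intrinsics']);D=np.array(c['dist']);T=np.array(c['cam_to_world'])
    uv=np.atleast_2d(uv).astype(float); n=cv2.undistortPoints(uv.reshape(-1,1,2),K,D).reshape(-1,2)
    d=np.atleast_1d(d); P=np.c_[n*d[:,None],d]; return P@T[:3,:3].T+T[:3,3]
def onz(cam,uv,z):
    c=calibration(cam);T=np.array(c['cam_to_world']); a=pix2w(cam,uv,np.ones(len(np.atleast_2d(uv)))); o=T[:3,3]; r=a-o
    return o+r*((z-o[2])/r[:,2])[:,None]
def w2pix(cam,P):
    c=calibration(cam); K=np.array(c['intrinsics']);D=np.array(c['dist']);T=np.linalg.inv(np.array(c['cam_to_world']))
    r,_=cv2.Rodrigues(T[:3,:3]); return cv2.projectPoints(np.atleast_2d(P).astype(float),r,T[:3,3],K,D)[0].reshape(-1,2)
def cloud(cam,d):
    v,u=np.mgrid[0:480,0:640]; return pix2w(cam,np.c_[u.ravel(),v.ravel()],d.ravel()).reshape(480,640,3)
E
python3 - <<'E'
from h import *
for c in('scene','top'):
    snap(c,c+'0'); print(np.round(calibration(c)['cam_to_world'],3))
s=telemetry.observe(); print(s)
E
```

```text
pics
[[-0.547  0.605 -0.579  1.295]
 [ 0.837  0.4   -0.373  0.51 ]
 [ 0.006 -0.689 -0.725  1.054]
 [ 0.     0.     0.     1.   ]]
[[-0.093 -0.967  0.237  0.248]
 [-0.996  0.091 -0.019  0.038]
 [-0.004 -0.237 -0.971  1.235]
 [ 0.     0.     0.     1.   ]]
{'time': 0.1, 'q': array([ 1.02546587e+00,  2.07358816e-01,  1.54281050e+00,  1.80086160e-05,
        1.39351913e+00, -1.50525067e-01]), 'qd': array([ 0.00118006, -0.00089145, -0.00367939,  0.00014617, -0.00230202,
       -0.00085854]), 'tau': array([-6.72112074e-04, -3.84096622e+01, -2.92546481e+01, -2.84572679e-04,
        4.92951949e-03,  1.96398366e-05]), 'ee_pos': array([0.22084047, 0.53019818, 0.24892848]), 'tool_rot': array([[-9.23070022e-01,  3.84630368e-01, -1.10224449e-03],
       [ 3.84631804e-01,  9.23068360e-01, -1.78261601e-03],
       [ 3.31798756e-04, -2.06943769e-03, -9.99997804e-01]]), 'wrist_force': array([ 0.42818211, -0.67741537, -0.56477448]), 'moment': array([0.06002784, 0.04422281, 0.01843737]), 'opening': 1.0007448256002753}
```

View pics/scene0.png

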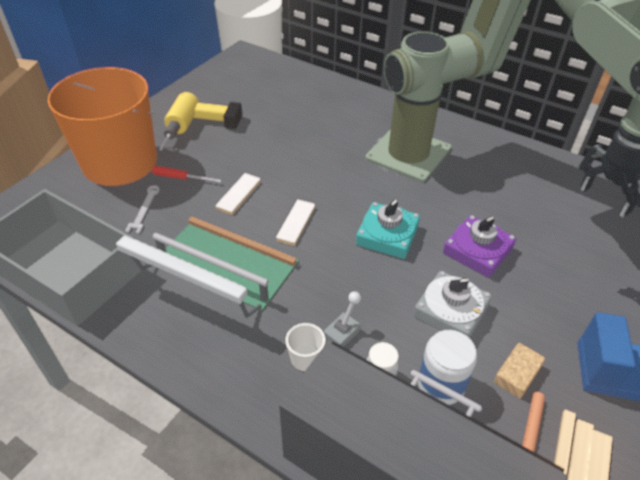

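View pics/top0.png

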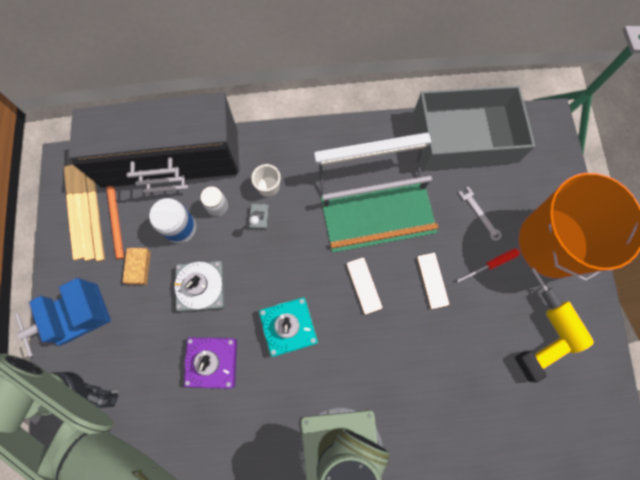

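Two panels: top (364,286) and (433,281). There are three dials: grey (199,286), purple (210,362) and turquoise (288,326). The grey one fits the description, so I'll confirm it in a crop and measure.

Run:
```python
from h import *
im=np.load('pics/top0_i.npy');d=np.load('pics/top0_d.npy')
a=cv2.resize(im[240:330,155:255],None,fx=5,fy=5,interpolation=cv2.INTER_CUBIC)
im2=np.load('pics/scene0_i.npy')
b=cv2.resize(im2[255:345,400:500],None,fx=5,fy=5,interpolation=cv2.INTER_CUBIC)
o=np.vstack([a,b]); o=cv2.resize(np.hstack([a,b]),(800,360)); cv2.imwrite('pics/dial.png',o[:,:,::-1])
T={c:np.array(calibration(c)['cam_to_world']) for c in('scene','top')}
for c in T:
  get_image(c)
  for l in ['dial_head','ring_grip','knob_grip','mark','stand','lamp_switch_tip','stand_batten','stand_rail','panel_0','lamp_switch']:
    try: print(c,l,[(round(r['score'],2),np.round(T[c][:3,:3]@r['position']+T[c][:3,3],3).tolist()) for r in nets.place_of(c,l)[:4]])
    except Exception as e: print(c,l,e)
```

```text
scene dial_head [(0.87, [0.26, 0.323, 0.001]), (0.83, [0.331, 0.107, -0.003]), (0.75, [0.464, 0.343, 0.003])]
scene ring_grip [(0.93, [0.259, 0.323, 0.078]), (0.84, [0.465, 0.345, 0.073]), (0.62, [0.337, 0.111, 0.075])]
scene knob_grip [(0.67, [0.463, 0.347, 0.101]), (0.58, [0.328, 0.11, 0.109]), (0.51, [0.259, 0.326, 0.103]), (0.46, [0.424, -0.109, -0.001])]
scene mark [(0.34, [0.466, 0.344, 0.101])]
scene stand [(0.72, [0.749, 0.138, -0.0]), (0.69, [0.63, -0.176, 0.001])]
scene lamp_switch_tip [(0.79, [0.616, 0.173, 0.091]), (0.24, [0.747, 0.139, -0.002])]
scene stand_batten [(0.58, [0.573, -0.18, 0.024])]
scene stand_rail [(0.68, [0.688, -0.172, 0.069])]
scene panel_0 [(0.7, [0.423, -0.302, 0.0]), (0.7, [0.428, -0.109, -0.001])]
scene lamp_switch it knows: cup, dial_head, jar, knob_grip, lamp_switch_tip, mark, panel, ring_grip, sand_block, screwdriver, stand, stand_batten, stand_rail, tin, wrench
top dial_head [(0.9, [0.338, 0.109, -0.001]), (0.73, [0.606, -0.477, -0.002]), (0.67, [0.467, 0.345, 0.0]), (0.66, [0.26, 0.316, 0.0])]
top ring_grip [(0.86, [0.466, 0.341, 0.071]), (0.71, [0.334, 0.106, 0.072]), (0.7, [0.434, -0.109, 0.004]), (0.64, [0.262, 0.32, 0.076])]
top knob_grip [(0.7, [0.26, 0.323, 0.107]), (0.66, [0.337, 0.103, 0.098]), (0.59, [0.466, 0.34, 0.104])]
top mark []
top stand [(0.72, [0.632, -0.179, 0.001])]
top lamp_switch_tip [(0.65, [0.617, 0.171, 0.098])]
top stand_batten [(0.89, [0.571, -0.181, 0.018])]
top stand_rail [(0.38, [0.452, -0.466, -0.0])]
top panel_0 [(0.84, [0.426, -0.302, -0.003]), (0.76, [0.431, -0.107, 0.001])]
top lamp_switch it knows: cup, dial_head, jar, knob_grip, lamp_switch_tip, mark, panel, ring_grip, sand_block, screwdriver, stand, stand_batten, stand_rail, tin, wrench
```

View pics/dial.png

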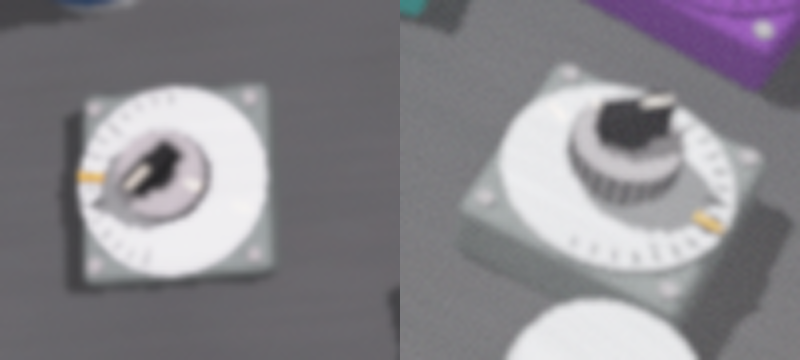

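The crop shows the grey housing with the aluminium plate, the brass marker at top (177,284), and the pointer end (white line) toward (187,287). Now I'll compute the angles precisely.

```bash
python3 - <<'E'
from h import *
import math
for c in('top','scene'):
    im=np.load(f'pics/{c}0_i.npy').astype(int)
    ax=np.array([.466,.343])
    C=np.array([[ax[0],ax[1],.047]]); p=w2pix(c,C)[0]; print(c,'axis px plate',p, 'ringtop',w2pix(c,[[*ax,.08]]),'knobtop',w2pix(c,[[*ax,.108]]))
    v,u=np.mgrid[0:480,0:640]; near=np.hypot(u-p[0],v-p[1])<40
    R,G,B=im[...,0],im[...,1],im[...,2]
    # brass
    m=near&(R-B>50); w=onz(c,np.c_[u[m],v[m]],.052) if m.any() else []
    if m.any(): q=w.mean(0); print('brass',m.sum(),u[m].mean(),v[m].mean(),q,np.hypot(*(q[:2]-ax)),math.atan2(q[1]-ax[1],q[0]-ax[0]))
    # dial plate white
    m=near&(im.min(2)>200); w=onz(c,np.c_[u[m],v[m]],.047); k=w[:,:2]
    (cx,cy),r=cv2.minEnclosingCircle((k*1000).astype(np.float32)); print('plate',cx,cy,r)
    # knob black
    pk=w2pix(c,[[*ax,.108]])[0]
    m=(np.hypot(u-pk[0],v-pk[1])<14)&(im.max(2)<90); w=onz(c,np.c_[u[m],v[m]],.108)[:,:2]
    q=w.mean(0); U,S,V=np.linalg.svd(w-q); print('knob dark',m.sum(),q,V[0],math.atan2(V[0][1],V[0][0]))
E
python3 - <<'E'
from h import *
im=np.load('pics/top0_i.npy')
cv2.imwrite('pics/dial2.png',cv2.resize(im[262:310,172:226],None,fx=12,fy=12,interpolation=cv2.INTER_NEAREST)[:,:,::-1])
im=np.load('pics/scene0_i.npy')
cv2.imwrite('pics/dial3.png',cv2.resize(im[265:325,420:486],None,fx=10,fy=10,interpolation=cv2.INTER_NEAREST)[:,:,::-1])
E
```

```text
top axis px plate [197.18204631 285.42020233] ringtop [[193.94099469 283.44749011]] knobtop [[191.05136549 281.6873784 ]]
brass 18 177.11111111111111 283.8333333333333 [0.47434496 0.39655408 0.052     ] 0.05420035080601446 1.4162164388707215
plate 468.3416748046875 341.4239196777344 64.09563446044922
knob dark 61 [0.46537596 0.33453811] [-0.86971766  0.49354959] 2.6254262955083942
scene axis px plate [453.55850676 298.24531017] ringtop [[456.30830598 288.86906273]] knobtop [[458.72712519 280.6277508 ]]
brass 15 476.4 310.2 [0.47317541 0.3982143  0.052     ] 0.0556785862787087 1.4415649801433232
plate 488.8148498535156 346.0737609863281 85.93682861328125
knob dark 145 [0.48077537 0.34650343] [ 0.76026158 -0.64961706] -0.7070806366378408
```

View pics/dial2.png

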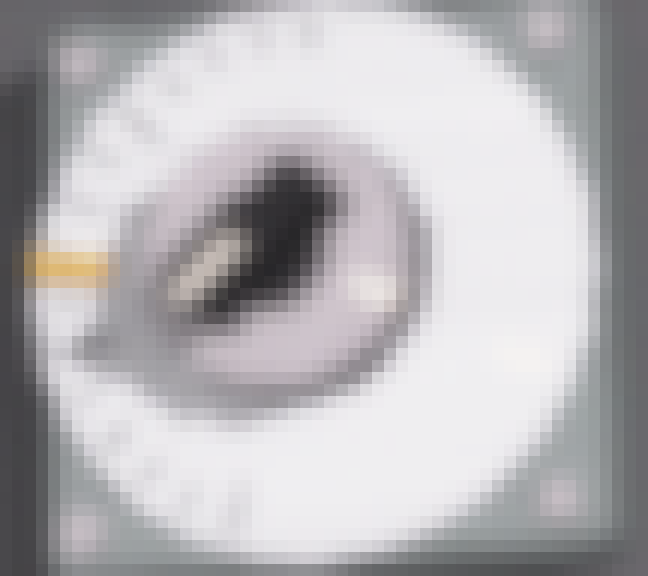

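View pics/dial3.png

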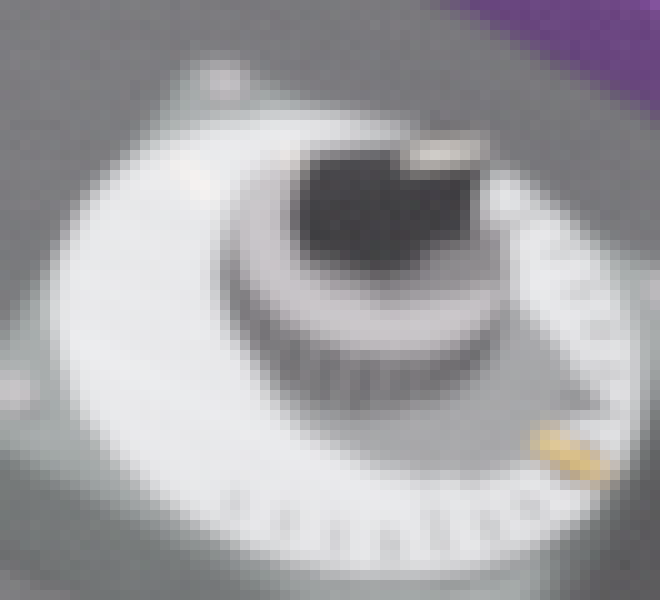

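Run:
```python
from h import *
import math
ax=np.array([.467,.3425])
A=lambda p,q: math.atan2(q[1]-p[1],q[0]-p[0])
w=onz('top',[[186.6,286.5],[192,281.8]],.109); print('knob line',w,A(w[1],w[0]))
w=onz('scene',[[468.6,280],[461.5,281]],.109); print('knob line sc',w,A(w[1],w[0]))
for c,u,z,n in [('top',[203.2,286.2],.08,'ringline'),('top',[214.9,291.6],.048,'plateline'),('scene',[450,281],.08,'ringline'),('scene',[438.7,283.2],.048,'plateline')]:
    w=onz(c,[u],z)[0]; print(c,n,w,np.hypot(*(w[:2]-ax)),A(ax,w))
# panels
for c in('top','scene'):
    im=np.load(f'pics/{c}0_i.npy').astype(int); d=np.load(f'pics/{c}0_d.npy'); W=cloud(c,d)
    for g in [(.43,-.108),(.425,-.302)]:
        m=(np.hypot(W[...,0]-g[0],W[...,1]-g[1])<.1)&(im.min(2)>150)
        v,u=np.nonzero(m); w=onz(c,np.c_[u,v],.014)[:,:2]
        r=cv2.minAreaRect((w*1000).astype(np.float32)); print(c,r,np.median(W[m][:,2]))
    # stand green
    m=(im[...,1]-im[...,0]>25)&(im[...,1]-im[...,2]>10)&(np.hypot(W[...,0]-.63,W[...,1]+.178)<.2)
    v,u=np.nonzero(m); w=onz(c,np.c_[u,v],.006)[:,:2]; print('green',cv2.minAreaRect((w*1000).astype(np.float32)),np.median(W[m][:,2]))
    # batten
    m=(im[...,0]-im[...,2]>50)&(np.hypot(W[...,0]-.572,W[...,1]+.18)<.18); v,u=np.nonzero(m); w=onz(c,np.c_[u,v],.022)[:,:2]
    print('batten',cv2.minAreaRect((w*1000).astype(np.float32)))
    # rail: cloud at z .065-.085
    m=(W[...,2]>.068)&(W[...,2]<.085)&(np.abs(W[...,0]-.69)<.04)&(np.abs(W[...,1]+.175)<.13)&(d>0)
    if m.sum()>10:
        x=W[m]; print('rail fit',np.polyfit(x[:,1],x[:,0],1),x.mean(0),x[:,2].max(),m.sum())
```

```text
knob line [[0.4543039  0.35469919 0.109     ]
 [0.46529062 0.34026696 0.109     ]] 2.2214666423192364
knob line sc [[0.45363266 0.36004984 0.109     ]
 [0.4645759  0.34851702 0.109     ]] 2.329968760902356
top ringline [0.45644574 0.31861045 0.08      ] 0.026117104341333363 -1.9868053796940681
top plateline [0.44463329 0.29514513 0.048     ] 0.05237130713616521 -2.0120567478171782
scene ringline [0.45303851 0.32250656 0.08      ] 0.0243856651559166 -2.180382882518559
scene plateline [0.44546225 0.29768762 0.048     ] 0.04971945454234275 -2.018820573537553
top ((430.9356384277344, -110.8419189453125), (153.8061065673828, 53.66963577270508), 13.194796562194824) 0.013729911636048642
top ((430.26995849609375, -339.5588073730469), (154.12757873535156, 124.22614288330078), 6.598135948181152) 0.013909469125483742
green ((629.70263671875, -178.306640625), (165.82025146484375, 312.5575866699219), 5.199260234832764) 0.006146493535358566
batten ((565.8654174804688, -184.2952880859375), (17.26112937927246, 311.0375671386719), 5.453022480010986)
rail fit [-0.08486761  0.67523723] [ 0.68995244 -0.17339012  0.07617559] 0.0842653033427494 520
scene ((426.4505920410156, -108.99676513671875), (157.482421875, 54.77281188964844), 13.227887153625488) 0.013267034897961993
scene ((425.14862060546875, -336.49365234375), (157.6971435546875, 124.02774810791016), 6.684853553771973) 0.013103218656308036
green ((637.7705078125, -173.3108673095703), (168.5250244140625, 312.26568603515625), 7.628424167633057) 0.0052474700448401634
batten ((565.9412841796875, -179.88902282714844), (21.3397159576416, 309.879638671875), 5.1513495445251465)
rail fit [-0.09325292  0.67535037] [ 0.69128691 -0.1708958   0.07505405] 0.08222455183508248 670
```

Request:
{"op": "step_arm", "data": {"targets": "0 0 0 -0.05 -0.0132 0 -1;0 0 0 -0.05 -0.0132 0 -1;0 0 0 -0.05 -0.0132 0 -1;0 0 0 -0.05 -0.0132 0 -1;0 0 0 -0.05 -0.0132 0 -1;0 0 0 -0.05 -0.0132 0 -1;0 0 0.175 0 0 0 -1;0 0 0.175 0 0 0 -1;0 0 0.175 0 0 0 -1;0 0 0.175 0 0 0 -1;0 0 0.175 0 0 0 -1;0 0 0.175 0 0 0 -1;0 0 0.175 0 0 0 -1;0 0 0.175 0 0 0 -1;0 0 0.175 0 0 0 -1;0 0 0.175 0 0 0 -1", "grip_force": 30}}

```text
time: 3.1
ee_pos: [0.4769, 0.3366, 0.2503]
tool_rot: [[0.591, 0.807, 0.002], [0.807, -0.591, 0.002], [0.003, 0.0, -1.0]]
wrist_force: [0.4, 0.4, 0.0]
opening: 0.998
```

```bash
cat >> h.py <<'E'
import math
from scipy.spatial.transform import Rotation as Rn
def goto(pos,psi=None,Rt=None):
    """delta to target in current tool frame; Rt target orientation; psi=yaw of tool x, tool down"""
    s=telemetry.observe(); R=np.array(s['tool_rot']); p=np.array(s['ee_pos'])
    if Rt is None: Rt=down(psi) if psi is not None else R
    dr=Rn.from_matrix(R.T@Rt).as_rotvec(); dp=R.T@(np.array(pos)-p)
    print('t',round(s['time'],2),'p',np.round(p,4),'yaw',round(math.atan2(R[1,0],R[0,0]),3),'z',np.round(R[:,2],3),'q',np.round(s['q'],3),'F',np.round(s['wrist_force'],1),'open',round(s['opening'],3))
    print('dr',np.round(dr,4),'dp',np.round(dp,4),'|dp|',np.linalg.norm(dp).round(3))
def down(psi):
    c,s_=math.cos(psi),math.sin(psi); return np.array([[c,s_,0],[s_,-c,0],[0,0,-1.]])
E
python3 -c "
from h import *
goto([.467,.3425,.25],1.0)"
```

```text
t 3.1 p [0.4769 0.3366 0.2503] yaw 0.939 z [ 0.002  0.002 -1.   ] q [4.660e-01 2.230e-01 1.521e+00 1.000e-03 1.394e+00 1.098e+00] F [0.4 0.4 0. ] open 0.998
dr [ 0.0006 -0.0033 -0.0613] dp [-0.0011 -0.0115  0.0003] |dp| 0.012
```

Request:
{"op": "step_arm", "data": {"targets": "0 0 0 -0.001 -0.0115 0 -1;0 0 0 0 0 0.04 -1;0 0 0 0 0 0.04 -1;0 0 0 0 0 0.03 -1;0 0 0 0 0 0 -1"}}

```text
time: 3.72
ee_pos: [0.4655, 0.3456, 0.1394]
tool_rot: [[0.578, 0.816, 0.004], [0.816, -0.578, 0.005], [0.007, 0.001, -1.0]]
wrist_force: [-1.0, 0.6, -0.3]
opening: 0.998
```

```bash
python3 -c "
from h import *
goto([.467,.3425,.074])
snap('scene','s1');snap('top','t1')
im=np.load('pics/s1_i.npy');cv2.imwrite('pics/s1c.png',cv2.resize(im[200:360,370:550],None,fx=4,fy=4)[:,:,::-1])"
```

```text
t 3.73 p [0.4655 0.3456 0.1394] yaw 0.954 z [ 0.004  0.005 -1.   ] q [0.488 0.325 1.637 0.003 1.174 1.104] F [-1.   0.6 -0.3] open 0.998
dr [0. 0. 0.] dp [-0.0021  0.003   0.0654] |dp| 0.065
```

View pics/s1c.png

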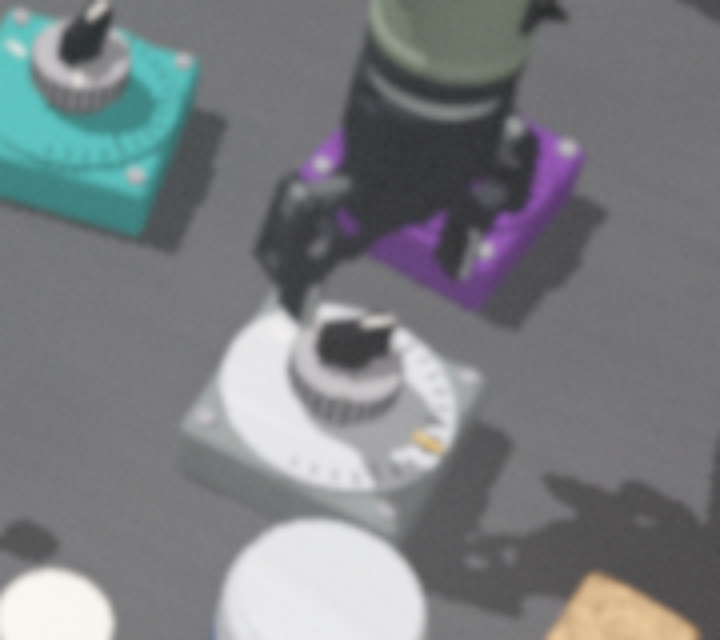

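Request:
{"op": "step_arm", "data": {"targets": "0 0 0 -0.002 0.003 0.022 -1;0 0 0 0 0 0.022 -1;0 0 0 0 0 0.02 -1;0 0 0 0 0 0 1;0 0 0 0 0 0 1;0 0 0 0 0 0 1;0 0 0 0 0 0 1", "grip_force": 40}}

```text
time: 4.7
ee_pos: [0.4724, 0.352, 0.0907]
tool_rot: [[0.575, 0.818, 0.019], [0.817, -0.576, 0.024], [0.03, 0.002, -1.0]]
wrist_force: [2.7, 0.5, -10.7]
opening: 0.651
```

```bash
python3 -c "
from h import *
goto([.467,.3425,.074])"
```

```text
t 4.7 p [0.4724 0.352  0.0907] yaw 0.958 z [ 0.019  0.024 -1.   ] q [0.488 0.394 1.658 0.013 1.061 1.095] F [  2.7   0.5 -10.7] open 0.651
dr [0. 0. 0.] dp [-0.0114  0.001   0.0164] |dp| 0.02
```

```bash
python3 -c "
from h import *
snap('scene','s2');snap('top','t2')
im=np.load('pics/s2_i.npy');a=cv2.resize(im[200:360,370:550],(720,640))
b=cv2.resize(np.load('pics/t2_i.npy')[220:340,130:265],(720,640))
cv2.imwrite('pics/s2c.png',cv2.resize(np.hstack([a,b]),(800,356))[:,:,::-1])
goto([.467,.3425,.074])"
```

```text
t 4.8 p [0.4725 0.352  0.0908] yaw 0.957 z [ 0.019  0.024 -1.   ] q [0.487 0.394 1.658 0.014 1.061 1.094] F [ 1.1  1.1 -9.4] open 0.656
dr [0. 0. 0.] dp [-0.0114  0.001   0.0164] |dp| 0.02
```

View pics/s2c.png

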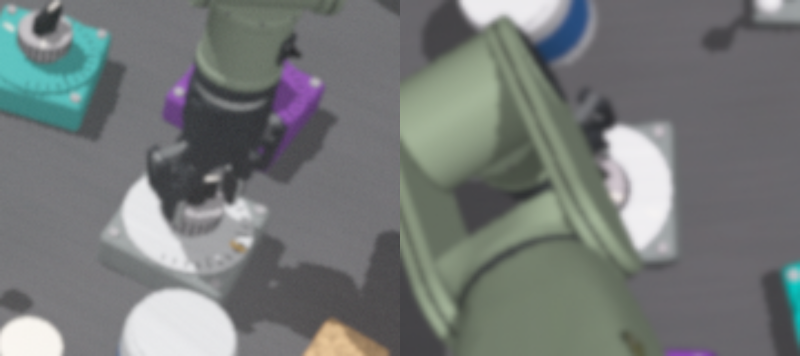

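Request:
{"op": "step_arm", "data": {"targets": "0 0 0 0 0 0 -1;0 0 0 0 0 0 -1;0 0 0 0 0 0 -1;0 0 0 0 0 0 -1"}}

```text
time: 5.3
ee_pos: [0.4766, 0.3537, 0.0963]
tool_rot: [[0.575, 0.817, 0.027], [0.817, -0.576, 0.028], [0.039, 0.006, -0.999]]
wrist_force: [0.3, 0.3, -0.2]
opening: 0.998
```

```bash
python3 -c "
from h import *
goto([.467,.3425,.074],.957)"
```

```text
t 5.3 p [0.4766 0.3537 0.0963] yaw 0.957 z [ 0.027  0.028 -0.999] q [0.487 0.39  1.651 0.014 1.063 1.094] F [ 0.3  0.3 -0.2] open 0.998
dr [ 0.0064 -0.0387  0.0002] dp [-0.0155 -0.0015  0.0217] |dp| 0.027
```

Request:
{"op": "step_arm", "data": {"targets": "0.006 -0.039 0 -0.0155 -0.0015 0 -1;0 0 0 0 0 0 -1"}}

```text
time: 5.55
ee_pos: [0.4658, 0.3411, 0.0961]
tool_rot: [[0.576, 0.818, -0.001], [0.818, -0.576, -0.002], [-0.003, 0.0, -1.0]]
wrist_force: [0.2, 0.1, -0.7]
opening: 0.999
```

```bash
python3 -c "
from h import *
goto([.467,.3425,.074],.957)"
```

```text
t 5.55 p [0.4658 0.3411 0.0961] yaw 0.957 z [-0.001 -0.002 -1.   ] q [ 0.483  0.383  1.661 -0.002  1.1    1.097] F [ 0.2  0.1 -0.7] open 0.999
dr [0.0002 0.0028 0.0003] dp [0.0018 0.0002 0.0221] |dp| 0.022
```

Request:
{"op": "step_arm", "data": {"targets": "0 0.003 0 0.0018 0 0.011 -1;0 0 0 0 0 0.011 -1;0 0 0 0 0 0 -1"}}

```text
time: 5.92
ee_pos: [0.4663, 0.3423, 0.0717]
tool_rot: [[0.576, 0.818, -0.001], [0.818, -0.576, -0.0], [-0.001, -0.001, -1.0]]
wrist_force: [0.4, -0.9, -0.0]
opening: 1.0
```

```bash
python3 -c "
from h import *
goto([.467,.3425,.074],.957)"
```

```text
t 5.92 p [0.4663 0.3423 0.0717] yaw 0.957 z [-0.001 -0.    -1.   ] q [0.484 0.419 1.671 0.    1.053 1.097] F [ 0.4 -0.9 -0. ] open 1.0
dr [-0.0005  0.0008  0.0002] dp [ 0.0005  0.0005 -0.0023] |dp| 0.002
```

Now on-axis and clear. I'll close one row at a time and watch.

Request:
{"op": "step_arm", "data": {"targets": "0 0 0 0 0 -0.001 0.2;0 0 0 0 0 0 0.4", "grip_force": 30}}

```text
time: 6.18
ee_pos: [0.4659, 0.3425, 0.0727]
tool_rot: [[0.576, 0.817, -0.002], [0.817, -0.576, -0.0], [-0.002, -0.002, -1.0]]
wrist_force: [-2.7, -0.2, 2.6]
opening: 0.691
```

```bash
python3 -c "
from h import *
goto([.467,.3425,.074],.957)"
```

```text
t 6.17 p [0.4659 0.3425 0.0727] yaw 0.957 z [-0.002 -0.    -1.   ] q [4.840e-01 4.180e-01 1.670e+00 1.000e-03 1.057e+00 1.097e+00] F [-2.7 -0.2  2.6] open 0.691
dr [-0.0018  0.0017  0.    ] dp [ 0.0006  0.0009 -0.0013] |dp| 0.002
```

Request:
{"op": "step_arm", "data": {"targets": "0 0 0 0 0 0 1;0 0 -0.15 0 0 0 1;0 0 -0.15 0 0 0 1;0 0 -0.15 0 0 0 1", "grip_force": 30}}

```text
time: 6.68
ee_pos: [0.4661, 0.3424, 0.0728]
tool_rot: [[0.151, 0.989, -0.002], [0.989, -0.151, 0.0], [-0.0, -0.002, -1.0]]
wrist_force: [-0.1, -0.4, -0.4]
opening: 0.69
```

```bash
python3 -c "
from h import *
goto([.467,.3425,.074],1.2)
print(telemetry.observe()['moment'])"
```

```text
t 6.67 p [0.4661 0.3424 0.0728] yaw 1.42 z [-0.002  0.    -1.   ] q [4.840e-01 4.170e-01 1.670e+00 1.000e-03 1.056e+00 6.340e-01] F [-0.1 -0.4 -0.4] open 0.69
dr [-0.0017  0.0004  0.2195] dp [ 0.0002  0.0009 -0.0012] |dp| 0.002
[-0.04729893  0.1311343  -0.12100041]
```

Request:
{"op": "step_arm", "data": {"targets": "0 0 -0.15 0 0 0 1;0 0 -0.15 0 0 0 1;0 0 -0.15 0 0 0 1;0 0 -0.15 0 0 0 1;0 0 -0.15 0 0 0 1;0 0 -0.15 0 0 0 1;0 0 -0.15 0 0 0 1;0 0 -0.15 0 0 0 1;0 0 -0.15 0 0 0 1;0 0 -0.15 0 0 0 1"}}

```text
time: 7.92
ee_pos: [0.4668, 0.3429, 0.0728]
tool_rot: [[-0.984, 0.175, -0.0], [0.175, 0.984, 0.002], [0.0, 0.002, -1.0]]
wrist_force: [-0.8, 1.1, -1.3]
opening: 0.693
```

```bash
python3 -c "
from h import *
goto([.467,.3425,.074],3.1)
print(telemetry.observe()['moment'])"
```

```text
t 7.92 p [0.4668 0.3429 0.0728] yaw 2.965 z [-0.     0.002 -1.   ] q [ 0.483  0.418  1.67   0.002  1.053 -0.912] F [-0.8  1.1 -1.3] open 0.693
dr [ 0.002  -0.0003 -0.1348] dp [-0.0002 -0.0003 -0.0012] |dp| 0.001
[-0.20240439  0.06221884 -0.13597338]
```

Request:
{"op": "step_arm", "data": {"targets": "0 0 -0.1 0 0 0 1;0 0 -0.08 0 0 0 1;0 0 -0.05 0 0 0 1;0 0 -0.05 0 0 0 1"}}

```text
time: 8.43
ee_pos: [0.4641, 0.3428, 0.0728]
tool_rot: [[-0.994, -0.106, -0.007], [-0.106, 0.994, 0.002], [0.007, 0.003, -1.0]]
wrist_force: [-3.5, -0.1, 2.8]
opening: 0.692
```

```bash
python3 -c "
from h import *
goto([.467,.3425,.074],3.1)
print(telemetry.observe()['moment'])"
```

```text
t 8.43 p [0.4641 0.3428 0.0728] yaw -3.035 z [-0.007  0.002 -1.   ] q [ 0.484  0.416  1.671  0.006  1.059 -1.196] F [-3.5 -0.1  2.8] open 0.692
dr [ 0.0021 -0.0068  0.1482] dp [-0.0028 -0.0006 -0.0012] |dp| 0.003
[-0.25339852  0.55346726 -0.9999786 ]
```

Request:
{"op": "step_arm", "data": {"targets": "0 0 0 0 0 0 -1;0 0 0 0 0 0 -1;0 0 0 0 0 0 -1;0 0 0 0 0 0 -1;0 0 0 0 0 -0.03 -1;0 0 0 0 0 -0.03 -1;0 0 0 0 0 -0.03 -1;0 0 0.163 0 0 0 -1;0 0 0.163 0 0 0 -1;0 0 0.163 0 0 0 -1;0 0 0.163 0 0 0 -1;0 0 0.163 0 0 0 -1;0 0 0.163 0 0 0 -1;0 0 0 0 0 0 -1"}}

```text
time: 10.18
ee_pos: [0.4673, 0.343, 0.1672]
tool_rot: [[-0.619, 0.786, 0.0], [0.786, 0.619, 0.003], [0.002, 0.002, -1.0]]
wrist_force: [-0.0, 0.7, 0.3]
opening: 0.999
```

```bash
python3 -c "
from h import *
snap('scene','s3')
im=np.load('pics/s3_i.npy');cv2.imwrite('pics/s3c.png',cv2.resize(im[230:340,400:510],None,fx=6,fy=6)[:,:,::-1])
goto([.467,.3425,.103],2.27)"
```

```text
t 10.22 p [0.4673 0.343  0.1672] yaw 2.239 z [ 0.     0.003 -1.   ] q [ 0.482  0.294  1.613  0.003  1.233 -0.186] F [-0.1  0.6 -0.4] open 0.995
dr [ 0.0023 -0.0023 -0.0313] dp [-0.0004 -0.0007  0.0642] |dp| 0.064
```

View pics/s3c.png

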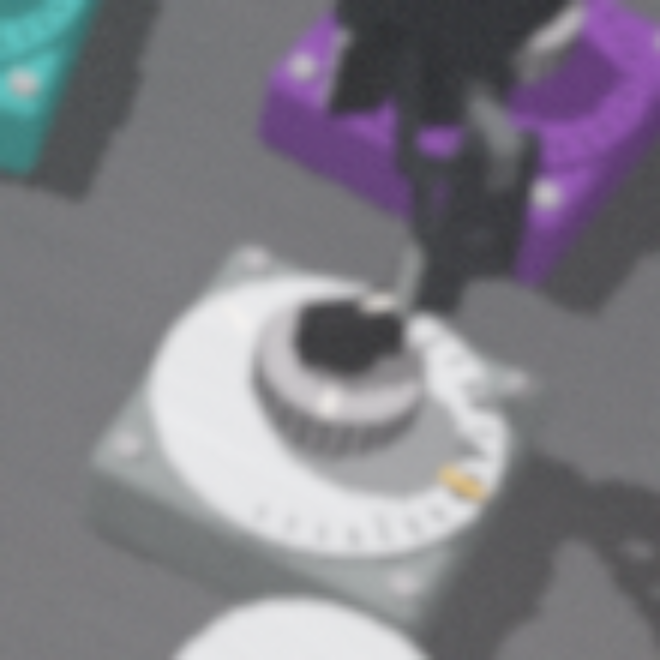

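Ring line now at crop (330,400), about 2.2 rad counter-clockwise of where it was, so the ring is slack. Next, the knob.

Request:
{"op": "step_arm", "data": {"targets": "0 0 0 0 0 0.022 -1;0 0 0 0 0 0.022 -1;0 0 0 0 0 0.02 -1;0 0 0 0 0 0 0;0 0 0 0 0 0 1;0 0 0 0 0 0 1;0 0 0 0 0 0 1;0 0 0 0 0 0 1", "grip_force": 30}}

```text
time: 11.22
ee_pos: [0.4667, 0.3425, 0.105]
tool_rot: [[-0.629, 0.777, -0.001], [0.777, 0.629, 0.001], [0.002, -0.0, -1.0]]
wrist_force: [3.4, 2.3, -7.5]
opening: 0.154
```

```bash
python3 -c "
from h import *
goto([.467,.3425,.103],1.45)
print(telemetry.observe()['moment'])"
```

```text
t 11.22 p [0.4667 0.3425 0.105 ] yaw 2.251 z [-0.001  0.001 -1.   ] q [ 0.483  0.372  1.655  0.002  1.116 -0.199] F [ 3.4  2.3 -7.5] open 0.154
dr [-0.001  -0.0014  0.8014] dp [-0.0002  0.0003  0.002 ] |dp| 0.002
[ 0.38878945 -0.64855723 -0.07448619]
```

Request:
{"op": "step_arm", "data": {"targets": "0 0 0.16 0 0 0 1;0 0 0.16 0 0 0 1;0 0 0.16 0 0 0 1;0 0 0.16 0 0 0 1;0 0 0.12 0 0 0 1;0 0 0 0 0 0 1"}}

```text
time: 11.98
ee_pos: [0.4662, 0.3423, 0.105]
tool_rot: [[0.101, 0.995, -0.001], [0.995, -0.101, 0.001], [0.001, -0.001, -1.0]]
wrist_force: [-0.5, -2.1, -2.4]
opening: 0.157
```

```bash
python3 -c "
from h import *
goto([.467,.3425,.103],1.45)
snap('scene','s4');snap('top','t4')
im=np.load('pics/s4_i.npy');cv2.imwrite('pics/s4c.png',cv2.resize(im[250:330,420:500],None,fx=7,fy=7)[:,:,::-1])
print(telemetry.observe()['moment'])"
```

```text
t 11.97 p [0.4662 0.3423 0.105 ] yaw 1.47 z [-0.001  0.001 -1.   ] q [4.830e-01 3.710e-01 1.656e+00 1.000e-03 1.115e+00 5.830e-01] F [-0.5 -2.1 -2.4] open 0.157
dr [-0.0012 -0.0008  0.0201] dp [0.0003 0.0008 0.002 ] |dp| 0.002
[-0.08844096 -0.00921924 -0.05233543]
```

View pics/s4c.png

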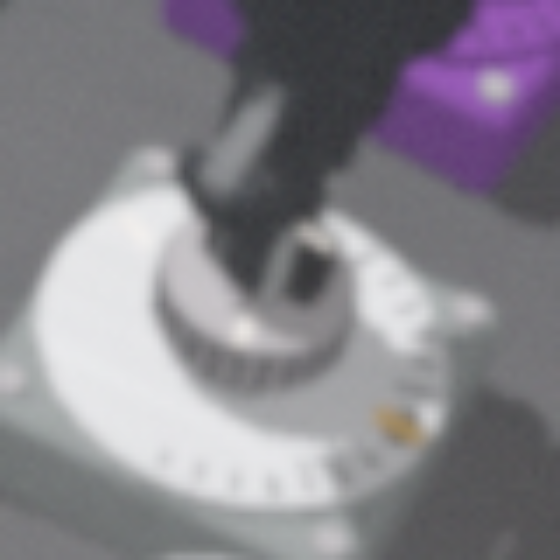

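Request:
{"op": "step_arm", "data": {"targets": "0 0 0.025 0 0 0 1;0 0 0 0 0 0 1;0 0 0 0 0 0 -1;0 0 0 0 0 0 -1;0 0 0 0 0 0 -1;0 0 0 0 0 0 -1;0 0 0 0 0 -0.04 -1;0 0 0 0 0 -0.04 -1;0 0 0 0 0 -0.04 -1;0 0 0 -0.05 0 -0.02 -1;0 0 0 -0.05 0 0 -1;0 0 0 -0.05 0 0 -1;0 0 0 -0.05 0 0 -1;0 0 0 0 0 0 -1"}}

```text
time: 13.82
ee_pos: [0.4435, 0.1394, 0.2523]
tool_rot: [[0.121, 0.993, 0.009], [0.993, -0.121, 0.002], [0.003, 0.008, -1.0]]
wrist_force: [0.7, 1.1, 0.8]
opening: 1.004
```

```bash
python3 -c "
from h import *
goto([.467,.3425,.16],.957)
snap('scene','s5');snap('top','t5')
im=np.load('pics/s5_i.npy');a=cv2.resize(im[260:330,415:490],(750,700),interpolation=cv2.INTER_CUBIC)
b=cv2.resize(np.load('pics/t5_i.npy')[250:320,160:235],(750,700),interpolation=cv2.INTER_CUBIC)
cv2.imwrite('pics/s5c.png',cv2.resize(np.hstack([a,b]),(800,373))[:,:,::-1])
"
```

```text
t 13.82 p [0.4435 0.1394 0.2523] yaw 1.449 z [ 0.009  0.002 -1.   ] q [ 1.170e-01 -4.000e-02  1.803e+00  1.000e-03  1.370e+00  2.390e-01] F [0.7 1.1 0.8] open 1.004
dr [ 0.0072 -0.0052  0.4921] dp [ 0.2041 -0.002   0.0929] |dp| 0.224
```

View pics/s5c.png

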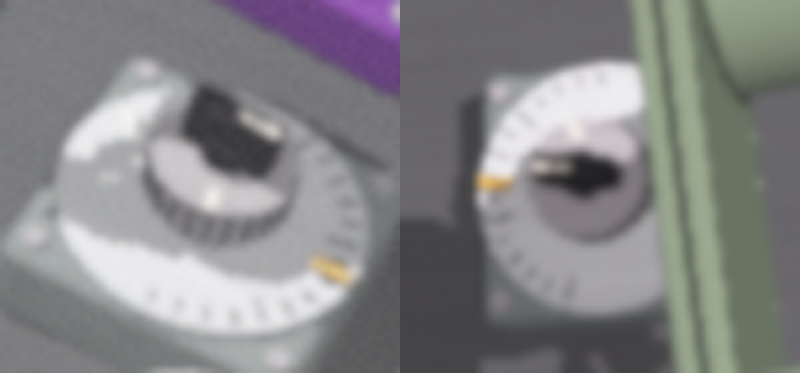

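```bash
python3 -c "
from h import *
def ang(c,a,b,z):
    w=onz(c,[a,b],z); return w.round(4).tolist(), math.atan2(w[1,1]-w[0,1],w[1,0]-w[0,0])
print(ang('scene',[459.65,281.9],[468.1,285.1],.109),ang('scene',[473.7,308.4],[481,312.7],.052))
print(ang('top',[192.3,281.5],[184.4,281],.109),ang('top',[180.3,284.5],[174.3,284],.052))
"
```

```text
([[0.4691, 0.3462, 0.109], [0.4674, 0.3647, 0.109]], 1.661934228812026) ([[0.4718, 0.3915, 0.052], [0.474, 0.409, 0.052]], 1.4473923332148018)
([[0.466, 0.3395, 0.109], [0.4692, 0.36, 0.109]], 1.4183869610242235) ([[0.4717, 0.3878, 0.052], [0.4746, 0.4043, 0.052]], 1.3998741862696378)
```

```bash
cat > ov.py <<'E'
from h import *
import sys
tag=sys.argv[1]; yaw=float(sys.argv[2]); ax=np.array([.4667,.3425])
out=[]
for c,n,(u0,v0) in (('scene','s'+tag,(415,260)),('top','t'+tag,(160,250))):
    im=np.load(f'pics/{n}_i.npy'); S=8
    a=cv2.resize(im[v0:v0+70,u0:u0+75],None,fx=S,fy=S,interpolation=cv2.INTER_CUBIC).copy()
    def P(w): return ((w2pix(c,w)-[u0-.5,v0-.5])*S).astype(int)
    e=np.array([math.cos(yaw),math.sin(yaw)]);f=np.array([-e[1],e[0]])
    k=[[*(ax+.02*i*e+.007*j*f),.108] for i,j in((1,1),(1,-1),(-1,-1),(-1,1))]
    cv2.polylines(a,[P(k)],True,(255,0,0),1)
    k=[[*(ax+.02*i*e+.007*j*f),.082] for i,j in((1,1),(1,-1),(-1,-1),(-1,1))]
    cv2.polylines(a,[P(k)],True,(255,0,255),1)
    t=np.linspace(0,6.28,60)
    for r,z in((.03,.08),(.064,.047)): cv2.polylines(a,[P(np.c_[ax[0]+r*np.cos(t),ax[1]+r*np.sin(t),0*t+z])],True,(0,180,0),1)
    e=np.array([math.cos(1.445),math.sin(1.445)]);f=np.array([-e[1],e[0]])
    k=[[*(ax+(.055+.008*i)*e+.003*j*f),.052] for i,j in((1,1),(1,-1),(-1,-1),(-1,1))]
    cv2.polylines(a,[P(k)],True,(0,0,255),1)
    out.append(a)
cv2.imwrite(f'pics/ov{tag}_{yaw}.png',cv2.resize(np.hstack(out),(800,373),interpolation=cv2.INTER_AREA)[:,:,::-1])
E
python3 ov.py 5 1.445
```

```text
(no output)
```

View pics/ov5_1.445.png

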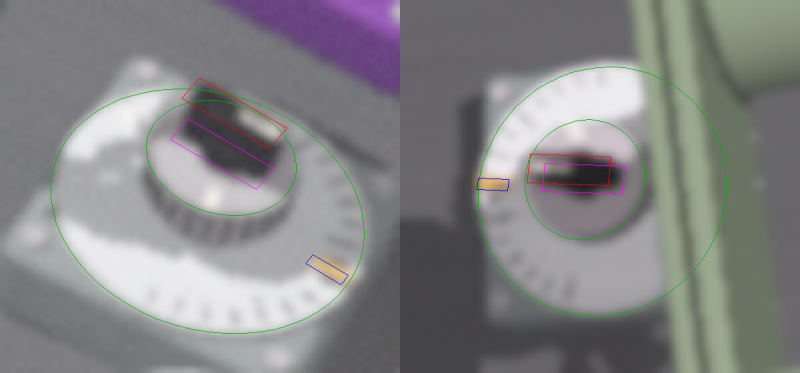

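```bash
python3 -c "
from h import *
im=np.load('pics/s5_i.npy');a=cv2.resize(im[270:300,440:480],None,fx=18,fy=18,interpolation=cv2.INTER_NEAREST)
cv2.imwrite('pics/z5.png',a[:,:,::-1])"
```

```text
(no output)
```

View pics/z5.png

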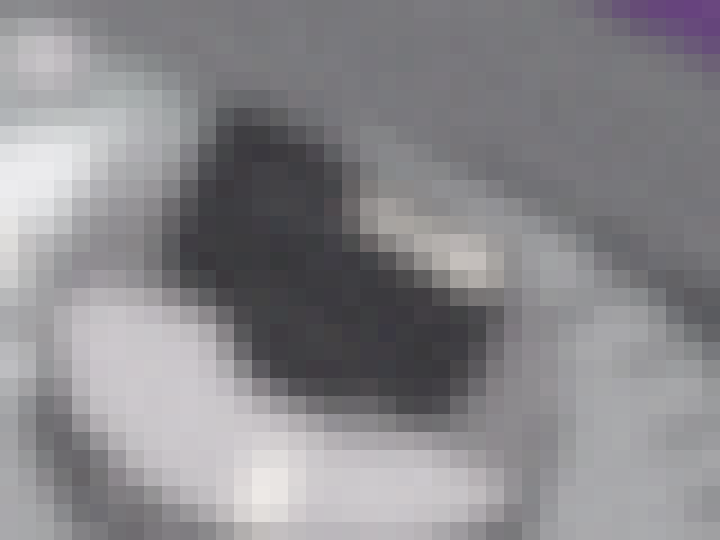

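Zoom: the white line runs from (370,200) to (490,275), slope 32°, which agrees with a pointer yaw of about 1.43 against marker 1.44. Now back to tighten the ring.

Request:
{"op": "step_arm", "data": {"targets": "0 0 0 0.05 0 0 -1;0 0 0 0.05 0 0 -1;0 0 0 0.05 0 0 -1;0 0 0 0.05 0 0 -1;0 0 -0.17 0 0 0 -1;0 0 -0.17 0 0 0 -1;0 0 -0.17 0 0 0 -1;0 0 -0.17 0 0 0 -1;0 0 -0.17 0 0 0 -1;0 0 -0.17 0 0 0 -1;0 0 -0.17 0 0 0 -1;0 0 -0.17 0 0 0 -1;0 0 -0.17 0 0 0 -1;0 0 -0.17 0 0 0 -1;0 0 0 0 0 0 -1"}}

```text
time: 15.8
ee_pos: [0.4597, 0.3746, 0.2484]
tool_rot: [[-0.995, -0.1, 0.004], [-0.099, 0.995, 0.009], [-0.005, 0.009, -1.0]]
wrist_force: [0.5, 0.1, 0.1]
opening: 0.999
```

```bash
python3 -c "
from h import *
goto([.467,.3425,.16],3.15)"
```

```text
t 15.8 p [0.4597 0.3746 0.2484] yaw -3.042 z [ 0.004  0.009 -1.   ] q [ 0.535  0.24   1.505  0.006  1.389 -1.137] F [0.5 0.1 0.1] open 0.999
dr [0.0092 0.0049 0.0913] dp [-0.0036 -0.0335  0.0882] |dp| 0.094
```

Request:
{"op": "step_arm", "data": {"targets": "0.009 0.005 0 -0.0036 -0.0335 0 -1;0 0 0 0 0 0 -1;0 0 0 0 0 0.04 -1;0 0 0 0 0 0.04 -1;0 0 0 0 0 0.005 -1;0 0 0 0 0 0 -1"}}

```text
time: 16.55
ee_pos: [0.4665, 0.3491, 0.1633]
tool_rot: [[-0.996, -0.094, 0.004], [-0.094, 0.996, 0.006], [-0.005, 0.005, -1.0]]
wrist_force: [0.1, 0.3, 1.0]
opening: 1.001
```

```bash
python3 -c "
from h import *
goto([.4667,.3425,.073],3.24)"
```

```text
t 16.55 p [0.4665 0.3491 0.1633] yaw -3.048 z [ 0.004  0.006 -1.   ] q [ 0.492  0.302  1.611  0.004  1.222 -1.174] F [0.1 0.3 1. ] open 1.001
dr [ 0.0055  0.0045 -0.0043] dp [ 0.0009 -0.0071  0.0902] |dp| 0.091
```

Request:
{"op": "step_arm", "data": {"targets": "0.0055 0.0045 0 0.0009 -0.0071 0.01 -1;0 0 0 0 0 0.03 -1;0 0 0 0 0 0.03 -1;0 0 0 0 0 0.01 -1;0 0 0 0 0 0 -1"}}

```text
time: 17.18
ee_pos: [0.4718, 0.3442, 0.0882]
tool_rot: [[-0.996, -0.093, 0.012], [-0.093, 0.996, 0.006], [-0.013, 0.005, -1.0]]
wrist_force: [-0.2, 0.2, -0.1]
opening: 1.0
```

```bash
python3 -c "
from h import *
goto([.4667,.3425,.073],3.24)"
```

```text
t 17.18 p [0.4718 0.3442 0.0882] yaw -3.049 z [ 0.012  0.006 -1.   ] q [ 4.830e-01  3.970e-01  1.660e+00 -1.000e-03  1.071e+00 -1.181e+00] F [-0.2  0.2 -0.1] open 1.0
dr [ 0.0045  0.0128 -0.0054] dp [ 0.0054 -0.0013  0.0151] |dp| 0.016
```

Request:
{"op": "step_arm", "data": {"targets": "0.004 0.013 0 0.0054 -0.0013 0.004 -1;0 0 0 0 0 0.009 -1;0 0 0 0 0 0 -1"}}

```text
time: 17.55
ee_pos: [0.4682, 0.3433, 0.0774]
tool_rot: [[-0.996, -0.093, 0.004], [-0.093, 0.996, 0.003], [-0.004, 0.002, -1.0]]
wrist_force: [-0.0, -0.1, 0.0]
opening: 0.997
```

```bash
python3 -c "
from h import *
goto([.4667,.3425,.073],3.24)"
```

```text
t 17.55 p [0.4682 0.3433 0.0774] yaw -3.049 z [ 0.004  0.003 -1.   ] q [ 4.830e-01  4.110e-01  1.667e+00  1.000e-03  1.059e+00 -1.181e+00] F [-0.  -0.1  0. ] open 0.997
dr [ 0.0023  0.0039 -0.0056] dp [ 0.0016 -0.0007  0.0044] |dp| 0.005
```

Request:
{"op": "step_arm", "data": {"targets": "0.002 0.004 0 0.0016 -0.0007 0.004 -1;0 0 0 0 0 0 0.2;0 0 0 0 0 0 0.4;0 0 0 0 0 0 1;0 0 0.15 0 0 0 1;0 0 0.15 0 0 0 1", "grip_force": 30}}

```text
time: 18.3
ee_pos: [0.4671, 0.3429, 0.0742]
tool_rot: [[-0.977, 0.213, 0.001], [0.213, 0.977, 0.001], [-0.001, 0.001, -1.0]]
wrist_force: [-0.4, 0.1, 0.4]
opening: 0.691
```

```bash
python3 -c "
from h import *
goto([.4667,.3425,.073],.95)"
```

```text
t 18.3 p [0.4671 0.3429 0.0742] yaw 2.926 z [ 0.001  0.001 -1.   ] q [ 0.484  0.416  1.669  0.     1.056 -0.872] F [-0.4  0.1  0.4] open 0.691
dr [ 1.6000e-03 -5.0000e-04  1.9764e+00] dp [ 0.0003 -0.0005  0.0012] |dp| 0.001
```

Request:
{"op": "step_arm", "data": {"targets": "0 0 0.15 0 0 0 1;0 0 0.15 0 0 0 1;0 0 0.15 0 0 0 1;0 0 0.15 0 0 0 1;0 0 0.15 0 0 0 1;0 0 0.15 0 0 0 1;0 0 0.15 0 0 0 1;0 0 0.15 0 0 0 1;0 0 0.15 0 0 0 1;0 0 0.15 0 0 0 1;0 0 0.15 0 0 0 1;0 0 0.1 0 0 0 1"}}

```text
time: 19.8
ee_pos: [0.4658, 0.3423, 0.0742]
tool_rot: [[0.43, 0.903, 0.001], [0.903, -0.43, -0.003], [-0.002, 0.002, -1.0]]
wrist_force: [-0.6, 0.9, -0.0]
opening: 0.693
```

```bash
python3 -c "
from h import *
goto([.4667,.3425,.073],.95)
print(telemetry.observe()['moment'])"
```

```text
t 19.8 p [0.4658 0.3423 0.0742] yaw 1.126 z [ 0.001 -0.003 -1.   ] q [ 0.485  0.414  1.671 -0.003  1.057  0.932] F [-0.6  0.9 -0. ] open 0.693
dr [0.0021 0.0018 0.1759] dp [0.0006 0.0007 0.0012] |dp| 0.001
[0.07221657 0.06526163 0.15365162]
```

Request:
{"op": "step_arm", "data": {"targets": "0 0 0.08 0 0 0 1;0 0 0.06 0 0 0 1;0 0 0.05 0 0 0 1;0 0 0.05 0 0 0 1"}}

```text
time: 20.3
ee_pos: [0.4631, 0.3392, 0.0741]
tool_rot: [[0.63, 0.777, -0.005], [0.777, -0.63, -0.013], [-0.013, 0.004, -1.0]]
wrist_force: [-2.0, -1.2, 4.1]
opening: 0.69
```

```bash
python3 -c "
from h import *
goto([.4667,.3425,.073],.95)
print(telemetry.observe()['moment'])"
```

```text
t 20.3 p [0.4631 0.3392 0.0741] yaw 0.889 z [-0.005 -0.013 -1.   ] q [ 0.486  0.413  1.673 -0.01   1.066  1.172] F [-2.  -1.2  4.1] open 0.69
dr [ 0.0036  0.0129 -0.0606] dp [0.0049 0.0008 0.0011] |dp| 0.005
[-0.12870409  0.658559    0.89595118]
```

Request:
{"op": "step_arm", "data": {"targets": "0 0 0 0 0 0 -1;0 0 0 0 0 0 -1;0 0 0 0 0 0 -1;0 0 0 0 0 0 -1;0 0 0 0 0 -0.03 -1;0 0 0 0 0 -0.04 -1;0 0 0 0 0 -0.05 -1;0 0 0 0 0 -0.04 -1;0 0 0 0 0 0 -1;0 0 0 -0.04 0.04 0 -1;0 0 0 -0.04 0.04 0 -1;0 0 0 -0.04 0.04 0 -1;0 0 0 -0.04 0.04 0 -1;0 0 0 -0.02 0.02 0 -1;0 0 0 0 0 0 -1"}}

```text
time: 22.18
ee_pos: [0.4888, 0.0813, 0.2342]
tool_rot: [[0.626, 0.779, -0.013], [0.779, -0.627, -0.013], [-0.018, -0.002, -1.0]]
wrist_force: [-0.1, 0.5, -0.1]
opening: 0.998
```

```bash
python3 -c "
from h import *
goto([.428,-.110,.15],.23)
snap('scene','s6');snap('top','t6')"
python3 ov.py 6 1.445
```

```text
t 22.18 p [0.4888 0.0813 0.2342] yaw 0.894 z [-0.013 -0.013 -1.   ] q [-0.002  0.06   1.74  -0.013  1.354  0.678] F [-0.1  0.5 -0.1] open 0.998
dr [0.004  0.0184 0.6636] dp [-0.1856  0.0727  0.0875] |dp| 0.218
```

View pics/ov6_1.445.png

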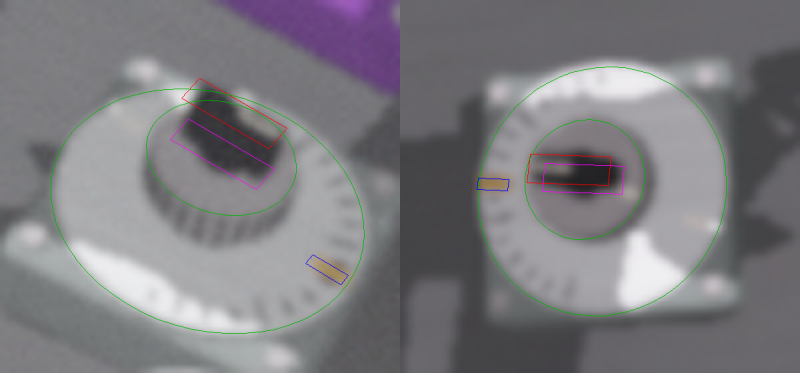

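View pics/t6.png

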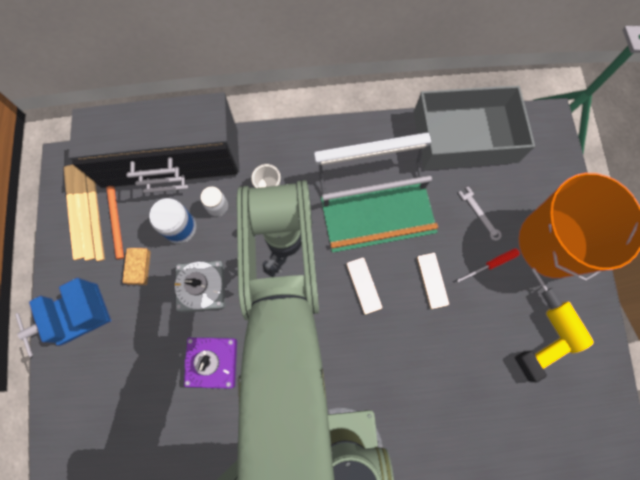

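Ring line at (632,190) again lines up with the plate line at (705,222), so the ring is tight and the pointer is still at the marker. Next I'll measure the panels and the stand.

```bash
cat > pan.py <<'E'
from h import *
import sys
def panels(n,pts,rad=.09,cams=(('top','t'),('scene','s'))):
    for c,k in cams:
        im=np.load(f'pics/{k}{n}_i.npy').astype(int); d=np.load(f'pics/{k}{n}_d.npy'); W=cloud(c,d)
        for g in pts:
            m=(np.hypot(W[...,0]-g[0],W[...,1]-g[1])<rad)&(im.min(2)>125)&(np.ptp(im,axis=2)<50)
            nl,lab,st,_=cv2.connectedComponentsWithStats(m.astype(np.uint8)); 
            if nl<2: print(c,g,'none'); continue
            i=1+st[1:,4].argmax(); v,u=np.nonzero(lab==i); w=onz(c,np.c_[u,v],.014)[:,:2]
            q=w.mean(0);U,S,V=np.linalg.svd(w-q,full_matrices=False); V0=V[0]*np.sign(V[0][0])
            print(c,g,'cent',q.round(4),'yaw',round(math.atan2(V0[1],V0[0]),3),len(w),'z',np.median(W[lab==i][:,2]).round(4),[np.ptp(w@V[j]).round(3) for j in(0,1)])
if __name__=='__main__': panels(sys.argv[1],[(.428,-.11),(.425,-.302)])
E
python3 pan.py 6; python3 pan.py 0
```

```text
top (0.428, -0.11) cent [ 0.4299 -0.1112] yaw 0.23 1126 z 0.0137 [np.float64(0.156), np.float64(0.057)]
top (0.425, -0.302) cent [ 0.4254 -0.3049] yaw 0.116 1101 z 0.0138 [np.float64(0.157), np.float64(0.056)]
scene (0.428, -0.11) cent [ 0.4457 -0.126 ] yaw 0.166 1657 z 0.0079 [np.float64(0.18), np.float64(0.116)]
scene (0.425, -0.302) cent [ 0.4386 -0.283 ] yaw -0.245 1692 z 0.0019 [np.float64(0.18), np.float64(0.174)]Traceback (most recent call last):
  File "pan.py", line 13, in <module>
    if __name__=='__main__': panels(sys.argv[1],[(.428,-.11),(.425,-.302)])
                             ~~~~~~^^^^^^^^^^^^^^^^^^^^^^^^^^^^^^^^^^^^^^^^
  File "pan.py", line 5, in panels
    im=np.load(f'pics/{k}{n}_i.npy').astype(int); d=np.load(f'pics/{k}{n}_d.npy'); W=cloud(c,d)
       ~~~~~~~^^^^^^^^^^^^^^^^^^^^^^
    fid = stack.enter_context(open(os.fspath(file), "rb"))
                              ~~~~^^^^^^^^^^^^^^^^^^^^^^^
FileNotFoundError: [Errno 2] No such file or directory: 'pics/t0_i.npy'
```

Request:
{"op": "step_arm", "data": {"targets": "0 0 0 -0.04 0.016 0 -1;0 0 0 -0.04 0.016 0 -1;0 0 0 -0.04 0.016 0 -1;0 0 0 -0.03 0.012 0 -1;0 0 0 -0.01 0.004 0 -1;0 0 0.16 0 0 0 -1;0 0 0.16 0 0 0 -1;0 0 0.16 0 0 0 -1;0 0 0.12 0 0 0 -1;0 0 0.05 0 0 0 -1;0 0 0 0 0 0 -1"}}

```text
time: 23.65
ee_pos: [0.4401, -0.0697, 0.2331]
tool_rot: [[0.969, 0.248, -0.016], [0.248, -0.969, -0.003], [-0.016, -0.001, -1.0]]
wrist_force: [0.2, -0.0, 0.4]
opening: 1.004
```

```bash
python3 -c "
from h import *
goto([.429,-.110,.1],.23)"
```

```text
t 23.65 p [ 0.4401 -0.0697  0.2331] yaw 0.25 z [-0.016 -0.003 -1.   ] q [-0.346 -0.05   1.853 -0.009  1.352  0.977] F [ 0.2 -0.   0.4] open 1.004
dr [-0.0009  0.0164  0.0201] dp [-0.0185  0.0365  0.1334] |dp| 0.14
```

Request:
{"op": "step_arm", "data": {"targets": "0 0.016 0.02 -0.0185 0.0365 0 -1;0 0 0 0 0 0 -1;0 0 0 0 0 0.04 -1;0 0 0 0 0 0.04 -1;0 0 0 0 0 0.04 -1;0 0 0 0 0 0.01 -1;0 0 0 0 0 0 -1"}}

```text
time: 24.52
ee_pos: [0.4359, -0.104, 0.102]
tool_rot: [[0.971, 0.241, 0.006], [0.241, -0.971, 0.003], [0.007, -0.001, -1.0]]
wrist_force: [0.1, 0.6, -0.4]
opening: 1.002
```

```bash
python3 -c "
from h import *
goto([.429,-.110,.022],.23)"
```

```text
t 24.52 p [ 0.4359 -0.104   0.102 ] yaw 0.243 z [ 0.006  0.003 -1.   ] q [-0.431  0.123  1.981  0.006  1.033  0.893] F [ 0.1  0.6 -0.4] open 1.002
dr [-0.0014 -0.0065  0.0133] dp [-0.0087  0.0043  0.08  ] |dp| 0.081
```

Request:
{"op": "step_arm", "data": {"targets": "-0.001 -0.0065 0.013 -0.0087 0.0043 0.02 -1;0 0 0 0 0 0.025 -1;0 0 0 0 0 0.018 -1;0 0 0 0 0 0.005 -1;0 0 0 0 0 0 -1"}}

```text
time: 25.15
ee_pos: [0.438, -0.1129, 0.0415]
tool_rot: [[0.973, 0.231, 0.017], [0.231, -0.973, -0.007], [0.015, 0.011, -1.0]]
wrist_force: [-0.4, -0.6, -0.4]
opening: 1.004
```

```bash
python3 -c "
from h import *
goto([.429,-.110,.023],.23)"
```

```text
t 25.15 p [ 0.438  -0.1129  0.0415] yaw 0.233 z [ 0.017 -0.007 -1.   ] q [-4.450e-01  2.390e-01  2.008e+00  1.000e-03  8.760e-01  8.920e-01] F [-0.4 -0.6 -0.4] open 1.004
dr [ 0.0109 -0.0153  0.0028] dp [-0.0083 -0.0051  0.0183] |dp| 0.021
```

Request:
{"op": "step_arm", "data": {"targets": "0.011 -0.015 0.003 -0.0083 -0.0051 0.006 -1;0 0 0 0 0 0.008 -1;0 0 0 0 0 0 -1"}}

```text
time: 25.52
ee_pos: [0.4299, -0.1104, 0.0286]
tool_rot: [[0.974, 0.228, 0.003], [0.228, -0.974, -0.001], [0.003, 0.002, -1.0]]
wrist_force: [0.0, -0.2, 0.5]
opening: 1.002
```

```bash
python3 -c "
from h import *
goto([.429,-.110,.023],.23)"
```

```text
t 25.52 p [ 0.4299 -0.1104  0.0286] yaw 0.23 z [ 0.003 -0.001 -1.   ] q [-0.447  0.259  2.021  0.     0.859  0.894] F [ 0.  -0.2  0.5] open 1.002
dr [ 0.0018 -0.0027 -0.0001] dp [-0.0008 -0.0006  0.0056] |dp| 0.006
```

Request:
{"op": "step_arm", "data": {"targets": "0.002 -0.003 0 -0.0008 -0.0006 0.005 -1;0 0 0 0 0 0 -1;0 0 0 0 0 0 0;0 0 0 0 0 0 0.4;0 0 0 0 0 0 1;0 0 0 0 0 0 1", "grip_force": 45}}

```text
time: 26.28
ee_pos: [0.4296, -0.1103, 0.0237]
tool_rot: [[0.974, 0.228, 0.0], [0.228, -0.974, -0.0], [0.0, 0.0, -1.0]]
wrist_force: [-0.2, 0.7, -0.9]
opening: 0.565
```

```bash
python3 -c "
from h import *
goto([.429,-.110,.2],.09)"
```

```text
t 26.27 p [ 0.4296 -0.1103  0.0237] yaw 0.23 z [ 0. -0. -1.] q [-0.447  0.27   2.021 -0.     0.85   0.894] F [-0.2  0.7 -0.9] open 0.565
dr [ 0.0004 -0.0004  0.1398] dp [-0.0004 -0.0003 -0.1763] |dp| 0.176
```

Request:
{"op": "step_arm", "data": {"targets": "0 0 0 0 0 -0.02 1;0 0 0 0 0 -0.03 1;0 0 0 0 0 -0.03 1;0 0 0 0 0 -0.03 1;0 0 0 0 0 -0.02 1;0 0 0 0 0 -0.01 1;0 0 0 0 0 0 1"}}

```text
time: 27.15
ee_pos: [0.4264, -0.1087, 0.1645]
tool_rot: [[0.974, 0.228, -0.007], [0.228, -0.974, 0.003], [-0.006, -0.005, -1.0]]
wrist_force: [-0.4, 0.6, -0.5]
opening: 0.569
```

```bash
cat >> h.py <<'E'
SO=np.array([.6315,-.1765,0]); SY=.09
def place(ys,lift=0,dx=0,th=.59,off=.0237,along=0):
    Rs=Rn.from_euler('z',SY).as_matrix()
    n=np.array([-math.sin(th),0,math.cos(th)]); ex=np.array([math.cos(th),0,math.sin(th)])
    p=SO+Rs@(np.array([.010+dx,ys,.048+lift])+off*n+along*ex)
    Rt=Rs@np.c_[ex,[0,-1,0],-n]
    goto(p,Rt=Rt); print('target',p.round(4))
E
python3 -c "
from h import *
place(.055,.1)
snap('top','t7');snap('scene','s7')
im=np.load('pics/s7_i.npy');cv2.imwrite('pics/s7c.png',cv2.resize(im[100:320,140:400],None,fx=3,fy=2.6)[:,:,::-1])"
```

```text
t 27.15 p [ 0.4264 -0.1087  0.1645] yaw 0.23 z [-0.007  0.003 -1.   ] q [-0.447  0.015  1.944  0.     1.191  0.894] F [-0.4  0.6 -0.5] open 0.569
dr [-0.0453  0.5951  0.1344] dp [ 0.1888  0.0578 -0.0045] |dp| 0.197
target [ 0.6234 -0.122   0.1677]
```

View pics/s7c.png

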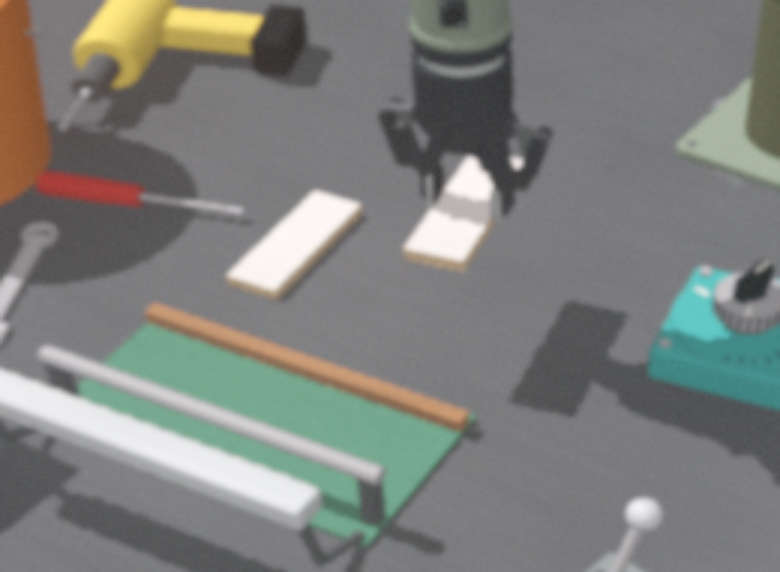

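Request:
{"op": "step_arm", "data": {"targets": "-0.009 0.119 0.027 0 0 0 1;-0.009 0.119 0.027 0 0 0 1;-0.009 0.119 0.027 0 0 0 1;-0.009 0.119 0.027 0 0 0 1;-0.009 0.119 0.027 0 0 0 1;0 0 0 0 0 0 1"}}

```text
time: 28.0
ee_pos: [0.4211, -0.1049, 0.1551]
tool_rot: [[0.828, 0.085, 0.555], [0.064, -0.996, 0.057], [0.557, -0.012, -0.83]]
wrist_force: [-0.4, 1.3, -1.5]
opening: 0.568
```

```bash
python3 -c "
from h import *
place(.055,.08)"
```

```text
t 28.0 p [ 0.4211 -0.1049  0.1551] yaw 0.077 z [ 0.555  0.057 -0.83 ] q [-0.753 -0.281  2.342  0.644  0.777  0.338] F [-0.4  1.3 -1.5] open 0.568
dr [-0.0072 -0.0013 -0.0105] dp [0.1622 0.0343 0.1173] |dp| 0.203
target [ 0.6234 -0.122   0.1477]
```

Request:
{"op": "step_arm", "data": {"targets": "0 0 0 0.036 0.0075 0.026 1;0 0 0 0.036 0.0075 0.026 1;0 0 0 0.036 0.0075 0.026 1;0 0 0 0.03 0.006 0.022 1;0 0 0 0.015 0.004 0.01 1;0 0 0 0 0 0 1"}}

```text
time: 28.75
ee_pos: [0.6214, -0.1207, 0.1452]
tool_rot: [[0.833, 0.089, 0.546], [0.069, -0.996, 0.057], [0.549, -0.01, -0.836]]
wrist_force: [-0.2, 0.3, -0.6]
opening: 0.568
```

```bash
python3 -c "
from h import *
place(.055,.08)"
```

```text
t 28.75 p [ 0.6214 -0.1207  0.1452] yaw 0.082 z [ 0.546  0.057 -0.836] q [-0.472  0.197  1.907  0.553  0.606  0.622] F [-0.2  0.3 -0.6] open 0.568
dr [-0.0075  0.0087 -0.0064] dp [ 0.0029  0.0014 -0.0011] |dp| 0.003
target [ 0.6234 -0.122   0.1477]
```

```bash
python3 -c "
from h import *
place(.055,.02,.005)
snap('top','t8');snap('scene','s8')
im=np.load('pics/s8_i.npy');cv2.imwrite('pics/s8c.png',cv2.resize(im[140:330,100:340],None,fx=3.3,fy=3.1)[:,:,::-1])"
```

```text
t 28.75 p [ 0.6214 -0.1207  0.1452] yaw 0.082 z [ 0.546  0.057 -0.836] q [-0.472  0.197  1.907  0.553  0.606  0.622] F [-0.2  0.3 -0.6] open 0.568
dr [-0.0075  0.0087 -0.0064] dp [-0.0258  0.002   0.0518] |dp| 0.058
target [ 0.6284 -0.1216  0.0877]
```

View pics/s8c.png

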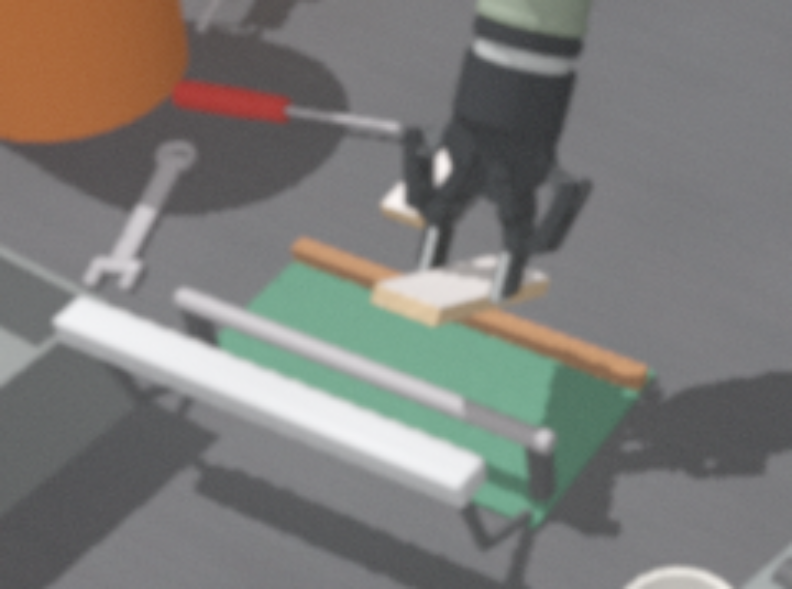

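Panel A is held, tilted and aligned over the stand with its top end at (435,295). Descending.

Request:
{"op": "step_arm", "data": {"targets": "-0.007 0.009 -0.006 -0.009 0.001 0.018 1;0 0 0 -0.009 0.001 0.018 1;0 0 0 -0.007 0 0.014 1;0 0 0 0 0 0 1"}}

```text
time: 29.35
ee_pos: [0.6229, -0.1204, 0.0873]
tool_rot: [[0.83, 0.089, 0.55], [0.073, -0.996, 0.052], [0.553, -0.003, -0.833]]
wrist_force: [-0.3, 0.3, -1.3]
opening: 0.567
```

```bash
python3 -c "
from h import *
place(.055,.004,.004)"
```

```text
t 29.35 p [ 0.6229 -0.1204  0.0873] yaw 0.088 z [ 0.55   0.052 -0.833] q [-0.468  0.303  1.932  0.675  0.491  0.478] F [-0.3  0.3 -1.3] open 0.567
dr [-0.002   0.0043 -0.0018] dp [-0.005   0.0017  0.0154] |dp| 0.016
target [ 0.6274 -0.1216  0.0717]
```

Request:
{"op": "step_arm", "data": {"targets": "0 0.004 0 0 0.001 0.005 1;0 0 0 -0.002 0 0.006 1;0 0 0 0 0 0 1"}}

```text
time: 29.72
ee_pos: [0.6278, -0.1215, 0.0784]
tool_rot: [[0.827, 0.089, 0.556], [0.073, -0.996, 0.051], [0.558, -0.001, -0.83]]
wrist_force: [0.2, -0.3, -1.1]
opening: 0.565
```

```bash
python3 -c "
from h import *
place(.055,.002,.004)
snap('top','t9');snap('scene','s9')
im=np.load('pics/s9_i.npy');cv2.imwrite('pics/s9c.png',cv2.resize(im[140:330,100:340],None,fx=3.3,fy=3.1)[:,:,::-1])"
```

```text
t 29.73 p [ 0.6278 -0.1215  0.0784] yaw 0.088 z [ 0.556  0.051 -0.83 ] q [-0.467  0.328  1.926  0.708  0.471  0.444] F [ 0.2 -0.3 -1.1] open 0.565
dr [-0.0005 -0.002  -0.0014] dp [-0.0053  0.0001  0.007 ] |dp| 0.009
target [ 0.6274 -0.1216  0.0697]
```

View pics/s9c.png

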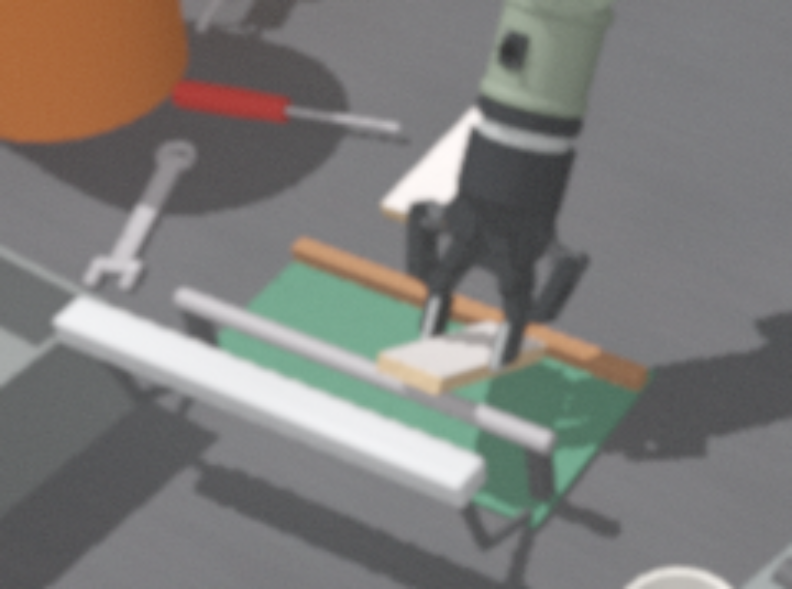

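Foot is inside the batten, about 10 mm above rest. I'll lower slowly until contact.

Request:
{"op": "step_arm", "data": {"targets": "0 0 0 -0.003 0 0.004 1;0 0 0 -0.002 0 0.003 1;0 0 0 0 0 0 1"}}

```text
time: 30.2
ee_pos: [0.6282, -0.1218, 0.0702]
tool_rot: [[0.826, 0.089, 0.557], [0.074, -0.996, 0.05], [0.559, -0.0, -0.829]]
wrist_force: [0.6, -0.4, -0.9]
opening: 0.565
```

```bash
python3 -c "
from h import *
place(.055,.0,.0)"
```

```text
t 30.2 p [ 0.6282 -0.1218  0.0702] yaw 0.089 z [ 0.557  0.05  -0.829] q [-0.467  0.344  1.928  0.735  0.456  0.414] F [ 0.6 -0.4 -0.9] open 0.565
dr [ 0.0003 -0.0035 -0.0009] dp [-0.0054 -0.0002 -0.0006] |dp| 0.005
target [ 0.6234 -0.122   0.0677]
```

Request:
{"op": "step_arm", "data": {"targets": "0 0 0 -0.003 0 0.001 1;0 0 0 0 0 0 1;0 0 0 0 0 0 0.3;0 0 0 0 0 0 -0.3;0 0 0 0 0 0 -1;0 0 0 0 0 0 -1;0 0 0 0 0 0 -1"}}

```text
time: 31.08
ee_pos: [0.6271, -0.1225, 0.0687]
tool_rot: [[0.825, 0.088, 0.559], [0.074, -0.996, 0.049], [0.561, 0.001, -0.828]]
wrist_force: [0.2, 0.0, 0.5]
opening: 0.998
```

```bash
python3 -c "
from h import *
place(.055,.0,.0)
snap('top','t10');snap('scene','s10')
im=np.load('pics/s10_i.npy');cv2.imwrite('pics/s10c.png',cv2.resize(im[140:330,100:340],None,fx=3.3,fy=3.1)[:,:,::-1])"
```

```text
t 31.07 p [ 0.6271 -0.1225  0.0687] yaw 0.089 z [ 0.559  0.049 -0.828] q [-0.469  0.346  1.932  0.746  0.452  0.4  ] F [0.2 0.  0.5] open 0.998
dr [ 0.0016 -0.0056 -0.0006] dp [-0.0036 -0.0008 -0.0012] |dp| 0.004
target [ 0.6234 -0.122   0.0677]
```

View pics/s10c.png

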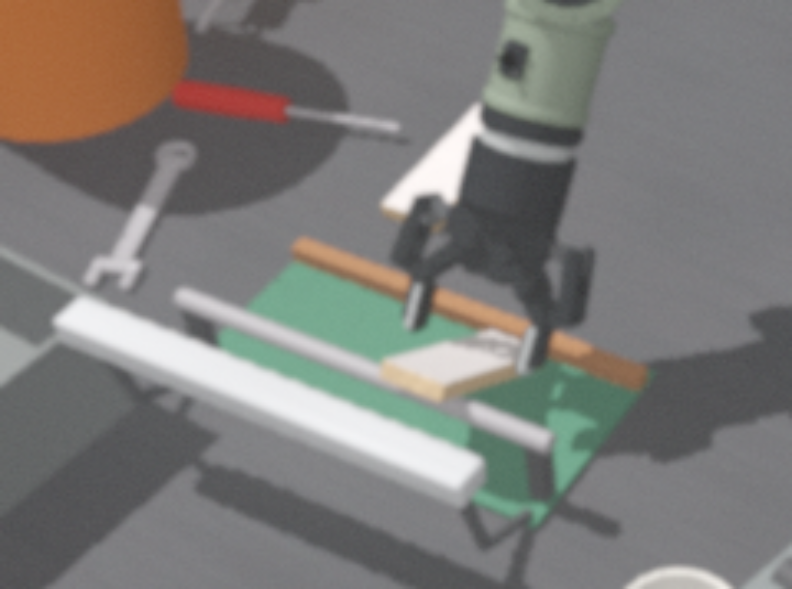

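Panel A rests on rail and base. Retracting along the tool axis, shifting slightly away from the near finger.

Request:
{"op": "step_arm", "data": {"targets": "0 0 0 0 -0.003 -0.004 -1;0 0 0 0 0 -0.015 -1;0 0 0 0 0 -0.03 -1;0 0 0 0 0 -0.04 -1;0 0 0 0 0 -0.03 -1;0 0 0 0 0 -0.01 -1;0 0 0 0 0 0 -1"}}

```text
time: 32.05
ee_pos: [0.5518, -0.1247, 0.1784]
tool_rot: [[0.825, 0.089, 0.558], [0.074, -0.996, 0.049], [0.56, 0.001, -0.829]]
wrist_force: [0.1, -0.2, -0.5]
opening: 1.005
```

```bash
python3 -c "
from h import *
snap('top','t11');snap('scene','s11')
im=np.load('pics/s11_i.npy');a=cv2.resize(im[140:330,100:340],(600,475))
b=cv2.resize(np.load('pics/t11_i.npy')[140:320,310:480],(450,475))
o=np.hstack([a,b]);cv2.imwrite('pics/s11c.png',cv2.resize(o,(800,362))[:,:,::-1])
goto([.425,-.304,.18],.116)
"
sed -i 's/(.428,-.11),//' pan.py; python3 pan.py 11
```

```text
t 32.15 p [ 0.5516 -0.1243  0.1772] yaw 0.089 z [ 0.556  0.05  -0.83 ] q [-0.558  0.003  2.047  0.566  0.68   0.552] F [ 0.9  0.3 -0.3] open 0.999
dr [ 0.0072 -0.5923 -0.0258] dp [-0.1163  0.1676 -0.0818] |dp| 0.22
top (0.425, -0.302) cent [ 0.4287 -0.3164] yaw 0.122 484 z 0.0133 [np.float64(0.157), np.float64(0.047)]
scene (0.425, -0.302) cent [ 0.4466 -0.2842] yaw -0.59 1336 z 0.0021 [np.float64(0.174), np.float64(0.158)]
```

View pics/s11c.png

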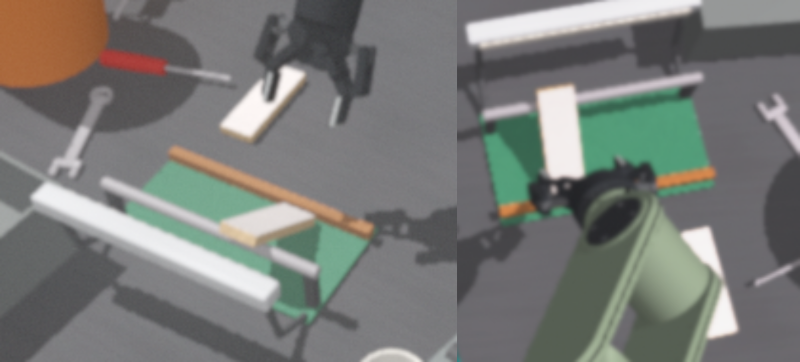

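Panel A sits propped, squarely, on the left half. Going upright and over to panel B.

Request:
{"op": "step_arm", "data": {"targets": "0.0015 -0.12 -0.005 0 0 -0.01 -1;0.0015 -0.12 -0.005 0 0 -0.01 -1;0.0015 -0.12 -0.005 0 0 0 -1;0.0015 -0.12 -0.005 0 0 0 -1;0.0015 -0.11 -0.005 0 0 0 -1;0 0 0 0 0 0 -1"}}

```text
time: 32.9
ee_pos: [0.5392, -0.1224, 0.1842]
tool_rot: [[0.993, 0.116, -0.031], [0.116, -0.993, 0.006], [-0.03, -0.01, -1.0]]
wrist_force: [0.2, 0.2, 0.2]
opening: 1.004
```

```bash
python3 -c "
from h import *
goto([.425,-.304,.18],.116)
snap('top','t12');snap('scene','s12')
"
python3 pan.py 12
```

```text
t 32.9 p [ 0.5392 -0.1224  0.1842] yaw 0.116 z [-0.031  0.006 -1.   ] q [-0.377  0.242  1.641 -0.006  1.29   1.079] F [0.2 0.2 0.2] open 1.004
dr [-0.01    0.03    0.0003] dp [-0.1343  0.1671  0.0065] |dp| 0.215
top (0.425, -0.302) cent [ 0.4253 -0.3049] yaw 0.117 1102 z 0.0137 [np.float64(0.157), np.float64(0.056)]
scene (0.425, -0.302) cent [ 0.4461 -0.2845] yaw -0.8 1601 z 0.0015 [np.float64(0.176), np.float64(0.178)]
```

View pics/t12.png

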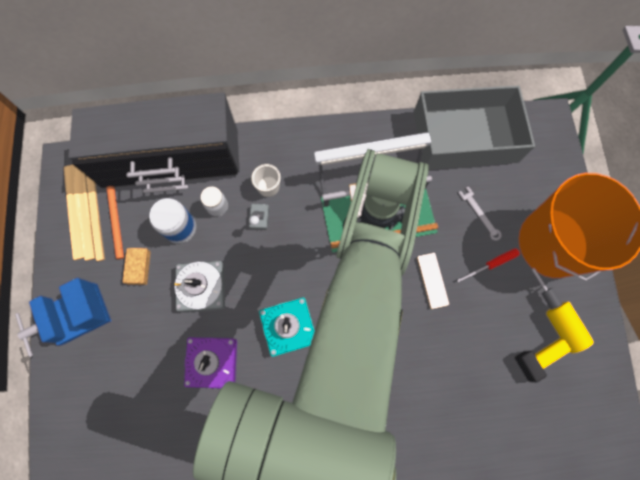

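Request:
{"op": "step_arm", "data": {"targets": "-0.01 0.03 0 -0.035 0.043 0 -1;0 0 0 -0.035 0.043 0 -1;0 0 0 -0.033 0.042 0 -1;0 0 0 -0.02 0.025 0 -1;0 0 0 -0.01 0.01 0 -1;0 0 0 0 0 0 -1"}}

```text
time: 33.75
ee_pos: [0.4173, -0.3013, 0.1815]
tool_rot: [[0.993, 0.115, 0.005], [0.115, -0.993, 0.003], [0.005, -0.002, -1.0]]
wrist_force: [0.5, 0.4, -0.5]
opening: 1.005
```

```bash
python3 -c "
from h import *
goto([.424,-.301,.1],.117)"
```

```text
t 33.75 p [ 0.4173 -0.3013  0.1815] yaw 0.115 z [ 0.005  0.003 -1.   ] q [-0.797  0.147  1.761  0.006  1.233  0.657] F [ 0.5  0.4 -0.5] open 1.005
dr [-0.0024 -0.0051 -0.0018] dp [0.0063 0.0006 0.0815] |dp| 0.082
```

Request:
{"op": "step_arm", "data": {"targets": "-0.002 -0.005 0 0.004 0 0.02 -1;0 0 0 0 0 0.03 -1;0 0 0 0 0 0.03 -1;0 0 0 0 0 0.03 -1;0 0 0 0 0 0.015 -1;0 0 0 0 0 0 -1"}}

```text
time: 34.5
ee_pos: [0.4265, -0.2941, 0.0543]
tool_rot: [[0.992, 0.123, 0.006], [0.123, -0.992, 0.001], [0.006, -0.0, -1.0]]
wrist_force: [0.2, -0.1, 0.1]
opening: 1.0
```

```bash
python3 -c "
from h import *
goto([.424,-.301,.023],.117)"
```

```text
t 34.5 p [ 0.4265 -0.2941  0.0543] yaw 0.123 z [ 0.006  0.001 -1.   ] q [-0.774  0.338  1.834  0.006  0.966  0.671] F [ 0.2 -0.1  0.1] open 1.0
dr [-0.0004 -0.0061  0.0058] dp [-0.0035  0.0065  0.0313] |dp| 0.032
```

Request:
{"op": "step_arm", "data": {"targets": "0 -0.006 0.006 -0.0035 0.0065 0.008 -1;0 0 0 0 0 0.01 -1;0 0 0 0 0 0.006 -1;0 0 0 0 0 0 -1"}}

```text
time: 35.0
ee_pos: [0.4259, -0.3031, 0.0316]
tool_rot: [[0.993, 0.116, 0.004], [0.116, -0.993, -0.004], [0.003, 0.004, -1.0]]
wrist_force: [0.0, 0.7, -0.1]
opening: 0.998
```

```bash
python3 -c "
from h import *
goto([.424,-.301,.023],.117)"
```

```text
t 35.0 p [ 0.4259 -0.3031  0.0316] yaw 0.117 z [ 0.004 -0.004 -1.   ] q [-0.784  0.386  1.83   0.     0.921  0.67 ] F [ 0.   0.7 -0.1] open 0.998
dr [ 0.0042 -0.0035 -0.0003] dp [-0.0016 -0.0023  0.0085] |dp| 0.009
```

Request:
{"op": "step_arm", "data": {"targets": "0.004 -0.004 0 -0.0016 -0.001 0.007 -1;0 0 0 0 0 0 -1;0 0 0 0 0 0 0;0 0 0 0 0 0 0.4;0 0 0 0 0 0 1;0 0 0 0 0 0 1", "grip_force": 45}}

```text
time: 35.75
ee_pos: [0.4248, -0.303, 0.0251]
tool_rot: [[0.993, 0.116, 0.001], [0.116, -0.993, -0.002], [0.001, 0.002, -1.0]]
wrist_force: [0.1, -0.1, -1.3]
opening: 0.56
```

```bash
python3 -c "
from h import *
place(-.055,.08)"
```

```text
t 35.75 p [ 0.4248 -0.303   0.0251] yaw 0.117 z [ 0.001 -0.002 -1.   ] q [-7.850e-01  3.980e-01  1.831e+00 -1.000e-03  9.110e-01  6.690e-01] F [ 0.1 -0.1 -1.3] open 0.56
dr [-0.0061  0.5892  0.0263] dp [ 0.2155 -0.0465 -0.1225] |dp| 0.252
target [ 0.6333 -0.2316  0.1477]
```

Request:
{"op": "step_arm", "data": {"targets": "0 0 0 0 0 0 -0.3;0 0 0 0 0 0.003 -0.3;0 0 0 0 0 0 -0.3;0 0 0 0 0 0 1;0 0 0 0 0 0 1;0 0 0 0 0 0 1"}}

```text
time: 36.5
ee_pos: [0.4249, -0.3031, 0.0221]
tool_rot: [[0.993, 0.116, 0.001], [0.116, -0.993, -0.002], [0.001, 0.002, -1.0]]
wrist_force: [0.3, -0.3, 0.3]
opening: 0.573
```

```bash
python3 -c "
from h import *
place(-.055,.08)"
```

```text
t 36.5 p [ 0.4249 -0.3031  0.0221] yaw 0.117 z [ 0.001 -0.002 -1.   ] q [-7.850e-01  4.030e-01  1.831e+00 -1.000e-03  9.050e-01  6.690e-01] F [ 0.3 -0.3  0.3] open 0.573
dr [-0.006   0.5891  0.0264] dp [ 0.2154 -0.0465 -0.1255] |dp| 0.254
target [ 0.6333 -0.2316  0.1477]
```

Off = 0.0221. Lift, then tilt.

Request:
{"op": "step_arm", "data": {"targets": "0 0 0 0 0 -0.02 1;0 0 0 0 0 -0.03 1;0 0 0 0 0 -0.03 1;0 0 0 0 0 -0.03 1;0 0 0 0 0 -0.015 1;0 0 0 0 0 -0.005 1;0 0 0 0 0 0 1;-0.001 0.118 0.005 0 0 0 1;-0.001 0.118 0.005 0 0 0 1;-0.001 0.118 0.005 0 0 0 1;-0.001 0.118 0.005 0 0 0 1;-0.001 0.118 0.005 0 0 0 1;0 0 0 0 0 0 1"}}

```text
time: 38.12
ee_pos: [0.4192, -0.2956, 0.1429]
tool_rot: [[0.827, 0.09, 0.555], [0.064, -0.996, 0.067], [0.559, -0.02, -0.829]]
wrist_force: [0.1, -0.1, -0.4]
opening: 0.571
```

```bash
python3 -c "
from h import *
place(-.055,.08,off=.0221)"
```

```text
t 38.12 p [ 0.4192 -0.2956  0.1429] yaw 0.077 z [ 0.555  0.067 -0.829] q [-1.107  0.055  2.083  0.722  0.922 -0.046] F [ 0.1 -0.1 -0.4] open 0.571
dr [-0.0167 -0.0032 -0.0108] dp [ 0.1837 -0.0446  0.1208] |dp| 0.224
target [ 0.6342 -0.2315  0.1464]
```

Request:
{"op": "step_arm", "data": {"targets": "-0.016 -0.003 -0.01 0.038 -0.009 0.024 1;0 0 0 0.038 -0.009 0.024 1;0 0 0 0.038 -0.009 0.024 1;0 0 0 0.034 -0.009 0.023 1;0 0 0 0.022 -0.006 0.015 1;0 0 0 0.01 -0.003 0.007 1;0 0 0 0 0 0 1"}}

```text
time: 39.0
ee_pos: [0.6376, -0.229, 0.1427]
tool_rot: [[0.834, 0.089, 0.545], [0.075, -0.996, 0.049], [0.547, 0.0, -0.837]]
wrist_force: [-0.9, -0.4, -0.0]
opening: 0.567
```

```bash
python3 -c "
from h import *
place(-.055,.02,.004,off=.0221)"
```

```text
t 39.0 p [ 0.6376 -0.229   0.1427] yaw 0.089 z [ 0.545  0.049 -0.837] q [-0.635  0.305  1.774  0.597  0.7    0.453] F [-0.9 -0.4 -0. ] open 0.567
dr [ 0.0004  0.0116 -0.0005] dp [-0.0305  0.0022  0.0473] |dp| 0.056
target [ 0.6381 -0.2311  0.0864]
```

Request:
{"op": "step_arm", "data": {"targets": "0 0.011 0 -0.01 0.002 0.016 1;0 0 0 -0.01 0 0.016 1;0 0 0 -0.009 0 0.012 1;0 0 0 0 0 0 1"}}

```text
time: 39.5
ee_pos: [0.6351, -0.2325, 0.088]
tool_rot: [[0.829, 0.087, 0.552], [0.072, -0.996, 0.048], [0.554, 0.0, -0.833]]
wrist_force: [0.3, 0.1, -0.3]
opening: 0.566
```

```bash
python3 -c "
from h import *
place(-.055,.002,.002,off=.0221)"
```

```text
t 39.5 p [ 0.6351 -0.2325  0.088 ] yaw 0.087 z [ 0.552  0.048 -0.833] q [-0.645  0.392  1.801  0.703  0.609  0.32 ] F [ 0.3  0.1 -0.3] open 0.566
dr [ 0.0019  0.003  -0.0025] dp [-0.01   -0.0011  0.017 ] |dp| 0.02
target [ 0.6361 -0.2313  0.0684]
```

Request:
{"op": "step_arm", "data": {"targets": "0 0.003 -0.002 -0.002 -0.001 0.006 1;0 0 0 -0.003 0 0.005 1;0 0 0 -0.002 0 0.003 1;0 0 0 0 0 0 1"}}

```text
time: 40.0
ee_pos: [0.6379, -0.2325, 0.0735]
tool_rot: [[0.826, 0.088, 0.557], [0.075, -0.996, 0.046], [0.558, 0.003, -0.83]]
wrist_force: [0.3, 0.2, -0.2]
opening: 0.572
```

```bash
python3 -c "
from h import *
place(-.055,.001,.001,off=.0221)
snap('top','t13');snap('scene','s13')
im=np.load('pics/s13_i.npy');cv2.imwrite('pics/s13c.png',cv2.resize(im[140:330,100:340],None,fx=3.3,fy=3.1)[:,:,::-1])"
```

```text
t 40.0 p [ 0.6379 -0.2325  0.0735] yaw 0.09 z [ 0.557  0.046 -0.83 ] q [-0.643  0.42   1.802  0.74   0.582  0.279] F [ 0.3  0.2 -0.2] open 0.572
dr [ 0.0041 -0.0025  0.0001] dp [-0.0056 -0.0013  0.0036] |dp| 0.007
target [ 0.6352 -0.2314  0.0674]
```

View pics/s13c.png

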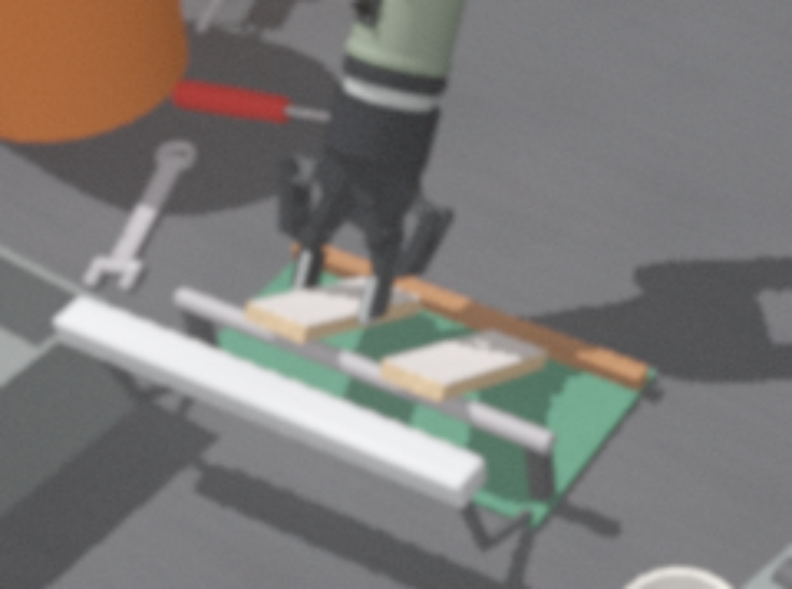

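Good gap between the panels. Lower the last few millimetres and release.

Request:
{"op": "step_arm", "data": {"targets": "0 0 0 -0.004 -0.001 0.002 1;0 0 0 -0.002 0 0.0015 1;0 0 0 0 0 0 1;0 0 0 0 0 0 0.3;0 0 0 0 0 0 -0.3;0 0 0 0 0 0 -1;0 0 0 0 0 0 -1;0 0 0 0 0 0 -1"}}

```text
time: 41.1
ee_pos: [0.6358, -0.2326, 0.0688]
tool_rot: [[0.825, 0.087, 0.559], [0.076, -0.996, 0.044], [0.561, 0.006, -0.828]]
wrist_force: [0.6, -0.7, -0.2]
opening: 0.999
```

```bash
python3 -c "
from h import *
place(-.055,.0,.0,off=.0221)
snap('top','t14');snap('scene','s14')
im=np.load('pics/s14_i.npy');cv2.imwrite('pics/s14c.png',cv2.resize(im[140:330,100:340],None,fx=3.3,fy=3.1)[:,:,::-1])"
```

```text
t 41.1 p [ 0.6358 -0.2326  0.0688] yaw 0.091 z [ 0.559  0.044 -0.828] q [-0.645  0.425  1.81   0.758  0.571  0.256] F [ 0.6 -0.7 -0.2] open 0.999
dr [ 0.0062 -0.0053  0.0012] dp [-0.0027 -0.0012  0.0012] |dp| 0.003
target [ 0.6342 -0.2315  0.0664]
```

View pics/s14c.png

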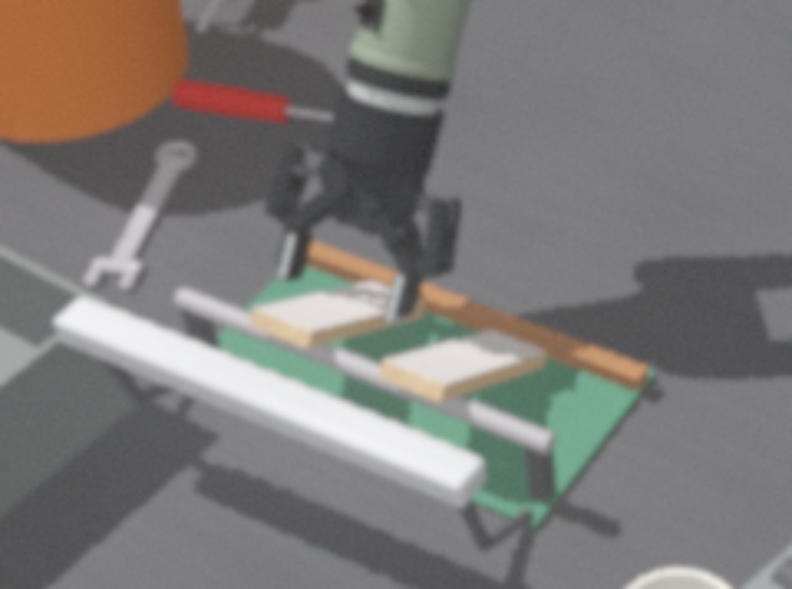

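Request:
{"op": "step_arm", "data": {"targets": "0 0 0 0 -0.003 -0.004 -1;0 0 0 0 0 -0.015 -1;0 0 0 0 0 -0.03 -1;0 0 0 0 0 -0.04 -1;0 0 0 0 0 -0.04 -1;0 0 0 0 0 -0.01 -1;0 -0.12 0 0 0 -0.01 -1;0 -0.12 0 0 0 -0.01 -1;0 -0.12 0 0 0 0 -1;0 -0.12 0 0 0 0 0;0 -0.11 0 0 0 0 1;0 0 0 0 0 0 1"}}

```text
time: 42.7
ee_pos: [0.5408, -0.2354, 0.2051]
tool_rot: [[0.996, 0.083, -0.015], [0.083, -0.997, -0.007], [-0.016, 0.006, -1.0]]
wrist_force: [0.3, -0.1, 0.0]
opening: 0.376
```

```bash
python3 -c "
from h import *
goto([.55,.16,.2],.09)"
```

```text
t 42.7 p [ 0.5408 -0.2354  0.2051] yaw 0.083 z [-0.015 -0.007 -1.   ] q [-0.55   0.283  1.543 -0.015  1.325  0.941] F [ 0.3 -0.1  0. ] open 0.376
dr [ 0.006   0.016  -0.0066] dp [ 0.0422 -0.3932  0.002 ] |dp| 0.396
```

Request:
{"op": "step_arm", "data": {"targets": "0.006 0.016 0 -0.02 -0.01 -0.03 1;0 0 0 -0.03 -0.04 -0.01 1;0 0 0 -0.03 -0.05 0 1;0 0 0 -0.02 -0.05 0 1;0 0 0 0 -0.04 0 1;0 0 0 0 -0.03 0 1;0 0 0 0 -0.02 0 1;0 0 0 0 0 0 1"}}

```text
time: 43.7
ee_pos: [0.4118, 0.0032, 0.24]
tool_rot: [[0.997, 0.08, 0.006], [0.08, -0.997, 0.01], [0.007, -0.009, -1.0]]
wrist_force: [0.0, -0.2, 0.2]
opening: -0.001
```

```bash
python3 -c "
from h import *
snap('top','t15');snap('scene','s15')
im=np.load('pics/s15_i.npy');a=cv2.resize(im[140:330,100:340],(600,475))
b=cv2.resize(np.load('pics/t15_i.npy')[140:320,310:480],(450,475))
o=np.hstack([a,b]);cv2.imwrite('pics/s15c.png',cv2.resize(o,(800,362))[:,:,::-1])
im=np.load('pics/s15_i.npy');a=cv2.resize(im[270:370,280:400],(600,500))
b=cv2.resize(np.load('pics/t15_i.npy')[150:250,210:310],(500,500))
o=np.hstack([a,b]);cv2.imwrite('pics/sw15.png',cv2.resize(o,(800,364))[:,:,::-1])
T={c:np.array(calibration(c)['cam_to_world']) for c in('scene','top')}
for c in T: print([(round(r['score'],2),np.round(T[c][:3,:3]@r['position']+T[c][:3,3],4).tolist()) for r in nets.place_of(c,'lamp_switch_tip')[:2]])
for c in T:
  d=np.load(f'pics/{c[0]}15_d.npy');W=cloud(c,d); Rs=Rn.from_euler('z',SY).as_matrix(); L=(W-SO)@Rs; im=np.load(f'pics/{c[0]}15_i.npy').astype(int)
  for y in(.055,-.055):
    m=(d>0)&(abs(L[...,1]-y)<.04)&(abs(L[...,0])<.085)&(L[...,2]>.015)&(L[...,2]<.13)&(im.min(2)>140)&(np.ptp(im,axis=2)<45)
    x=L[m]; 
    if len(x)<50: print(c,y,len(x));continue
    for _ in range(3):
        q=x.mean(0);V=np.linalg.svd(x-q,full_matrices=False)[2]; n=V[2]*np.sign(V[2][2]); r=(x-q)@n; x=x[abs(r)<.006]
    print(c,y,len(x),'cent',q.round(4),'tilt',np.arccos(n[2]).round(3),'long',V[0].round(3),'und',(q-.014*n).round(4))
goto([.55,.16,.2],.09)"
```

```text
[(0.77, [0.6204, 0.1729, 0.0904])]
[(0.73, [0.6534, -0.2311, 0.0473]), (0.56, [0.617, 0.1708, 0.0971])]
scene 0.055 335 cent [-0.0089  0.057   0.0511] tilt 0.592 long [0.83  0.008 0.558] und [-0.0011  0.0571  0.0395]
scene -0.055 323 cent [-0.0133 -0.0533  0.0491] tilt 0.578 long [0.838 0.014 0.546] und [-0.0057 -0.0532  0.0374]
top 0.055 809 cent [0.0147 0.0534 0.0652] tilt 0.604 long [-0.822 -0.043 -0.567] und [0.0226 0.0534 0.0537]
top -0.055 905 cent [ 0.0062 -0.0559  0.0603] tilt 0.597 long [-0.827 -0.014 -0.562] und [ 0.0141 -0.0557  0.0487]
t 43.9 p [0.4128 0.0014 0.2405] yaw 0.077 z [ 0.006  0.009 -1.   ] q [-0.214 -0.15   1.927  0.01   1.359  1.278] F [-0.4  0.4 -0.5] open 0.003
dr [-0.0081 -0.007  -0.0131] dp [ 0.1487 -0.1473  0.0428] |dp| 0.214
```

View pics/s15c.png

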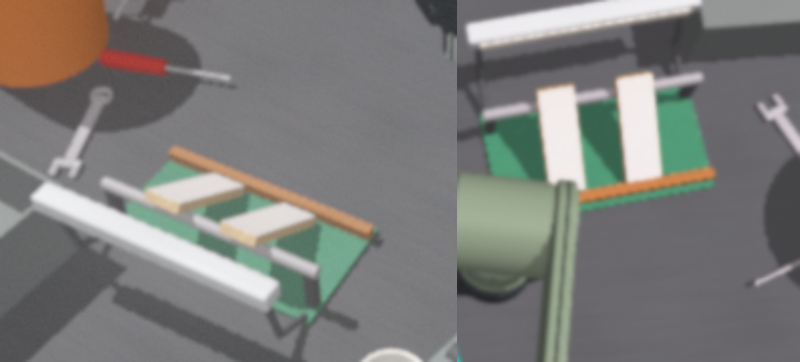

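View pics/sw15.png

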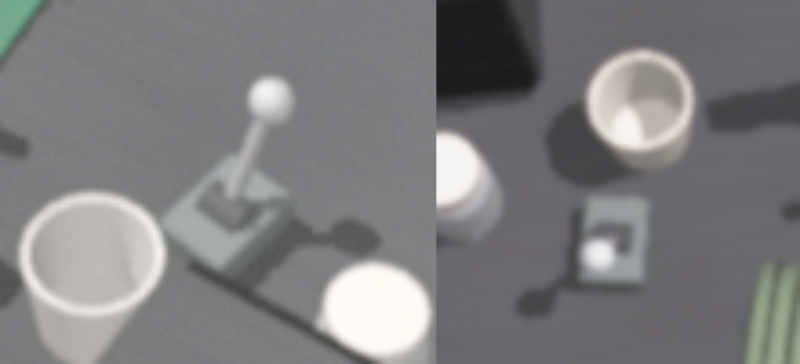

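```bash
python3 -c "
from h import *
# block top corners in top crop (px)
k=3.64
cr=np.array([[585,197],[650,198],[645,282],[581,279]])
px=np.c_[210+(cr[:,0]-436)/k,150+cr[:,1]/k]
w=onz('top',px,.025);print(w.round(4), w.mean(0).round(4))
k2=600/120*800/1100
cr=np.array([[235,157],[293,203],[228,262],[163,216]]);px=np.c_[280+cr[:,0]/k2,270+cr[:,1]/(5*364/500)]
w2=onz('scene',px,.025);print(w2.round(4),w2.mean(0).round(4))
print(onz('top',[[210+(598-436)/k,150+255/k]],.092),onz('scene',[[280+270/k2,270+100/3.64]],.092))
"
```

```text
[[0.692  0.1861 0.025 ]
 [0.6862 0.135  0.025 ]
 [0.6177 0.1435 0.025 ]
 [0.6249 0.1931 0.025 ]] [0.6552 0.1644 0.025 ]
[[0.6193 0.1552 0.025 ]
 [0.6292 0.2015 0.025 ]
 [0.6861 0.1907 0.025 ]
 [0.6798 0.1417 0.025 ]] [0.6536 0.1723 0.025 ]
[[0.62128466 0.17091829 0.092     ]] [[0.6170299  0.17418252 0.092     ]]
```

Panels verified propped: tilts 0.58–0.60, y about ±55 mm, square. The switch ball is at about (0.619, 0.172), block yaw about −0.13. Moving behind the ball with closed fingers.

Request:
{"op": "step_arm", "data": {"targets": "0 0 0.1 0.035 -0.04 0 1;0 0 0.1 0.035 -0.04 0 1;0 0 0 0.035 -0.035 0 1;0 0 0 0.02 -0.02 0 1;0 0 0 0 -0.01 0 1;0 0 0 0 0 0 1"}}

```text
time: 44.65
ee_pos: [0.55, 0.1371, 0.2411]
tool_rot: [[0.99, -0.141, 0.007], [-0.141, -0.99, 0.007], [0.006, -0.008, -1.0]]
wrist_force: [0.2, -0.5, -0.0]
opening: -0.002
```

```bash
python3 -c "
from h import *
goto([.569,.179,.096],-.13)"
```

```text
t 44.65 p [0.55   0.1371 0.2411] yaw -0.141 z [ 0.007  0.007 -1.   ] q [0.088 0.191 1.578 0.006 1.364 1.8  ] F [ 0.2 -0.5 -0. ] open -0.002
dr [-0.0075 -0.0062 -0.0115] dp [ 0.012  -0.0431  0.1455] |dp| 0.152
```

Request:
{"op": "step_arm", "data": {"targets": "-0.007 -0.006 -0.011 0.002 -0.035 0 1;0 0 0 0 -0.008 0 1;0 0 0 0 0 0.03 1;0 0 0 0 0 0.03 1;0 0 0 0 0 0.02 1;0 0 0 0 0 0 1"}}

```text
time: 45.4
ee_pos: [0.5549, 0.1724, 0.1606]
tool_rot: [[0.991, -0.136, -0.0], [-0.136, -0.991, -0.004], [0.0, 0.004, -1.0]]
wrist_force: [0.2, -0.5, -0.2]
opening: 0.002
```

```bash
python3 -c "
from h import *
goto([.567,.179,.096],-.13)"
```

```text
t 45.4 p [0.5549 0.1724 0.1606] yaw -0.137 z [-0.    -0.004 -1.   ] q [ 0.154  0.307  1.611 -0.004  1.225  1.863] F [ 0.2 -0.5 -0.2] open 0.002
dr [ 0.0042 -0.0001 -0.0066] dp [ 0.0111 -0.0084  0.0646] |dp| 0.066
```

Request:
{"op": "step_arm", "data": {"targets": "0.004 0 -0.006 0.002 -0.008 0.01 1;0 0 0 0 0 0.025 1;0 0 0 0 0 0.02 1;0 0 0 0 0 0.008 1;0 0 0 0 0 0 1"}}

```text
time: 46.02
ee_pos: [0.562, 0.1803, 0.1008]
tool_rot: [[0.991, -0.131, 0.01], [-0.131, -0.991, 0.002], [0.01, -0.003, -1.0]]
wrist_force: [-0.2, -0.1, -0.3]
opening: 0.005
```

```bash
python3 -c "
from h import *
goto([.67,.165,.096],-.13)
snap('scene','s16');snap('top','t16')
im=np.load('pics/s16_i.npy');cv2.imwrite('pics/s16c.png',cv2.resize(im[240:370,260:420],None,fx=4.5,fy=4.5)[:,:,::-1])"
```

```text
t 46.02 p [0.562  0.1803 0.1008] yaw -0.131 z [ 0.01   0.002 -1.   ] q [0.164 0.393 1.635 0.    1.103 1.866] F [-0.2 -0.1 -0.3] open 0.005
dr [-0.003  -0.0098 -0.0012] dp [0.109  0.0011 0.0058] |dp| 0.109
```

View pics/s16c.png

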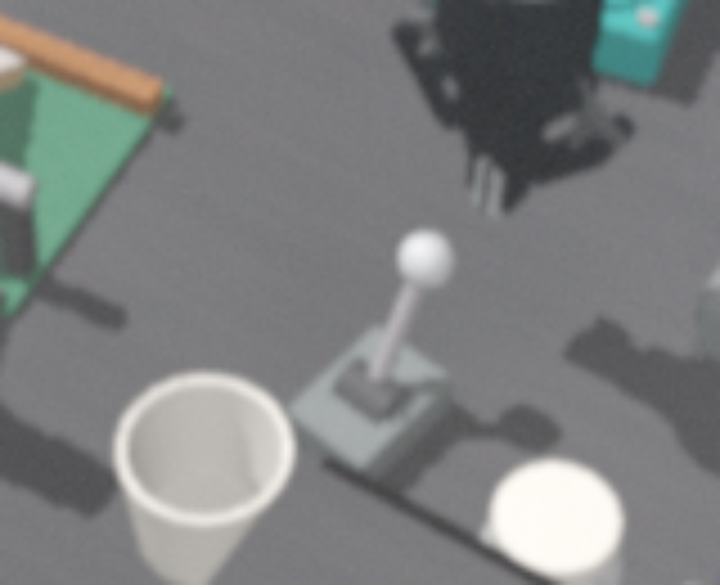

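Request:
{"op": "step_arm", "data": {"targets": "-0.003 -0.01 0 0.01 0 0.005 1;0 0 0 0.015 0 0 1;0 0 0 0.012 0 0 1;0 0 0 0.012 0 0 1;0 0 0 0.012 0 0 1;0 0 0 0.012 0 0 1"}}

```text
time: 46.88
ee_pos: [0.6405, 0.1708, 0.0991]
tool_rot: [[0.991, -0.13, 0.003], [-0.13, -0.991, 0.001], [0.003, -0.001, -1.0]]
wrist_force: [-2.0, 0.3, 1.5]
opening: 0.001
```

```bash
python3 -c "
from h import *
goto([.671,.1655,.096],-.13)
snap('scene','s17')
im=np.load('pics/s17_i.npy');cv2.imwrite('pics/s17c.png',cv2.resize(im[240:370,260:420],None,fx=4.5,fy=4.5)[:,:,::-1])"
```

```text
t 46.88 p [0.6405 0.1708 0.0991] yaw -0.131 z [ 0.003  0.001 -1.   ] q [1.300e-01 5.320e-01 1.432e+00 1.000e-03 1.174e+00 1.831e+00] F [-2.   0.3  1.5] open 0.001
dr [-0.0014 -0.0033 -0.0007] dp [0.0309 0.0013 0.0032] |dp| 0.031
```

View pics/s17c.png

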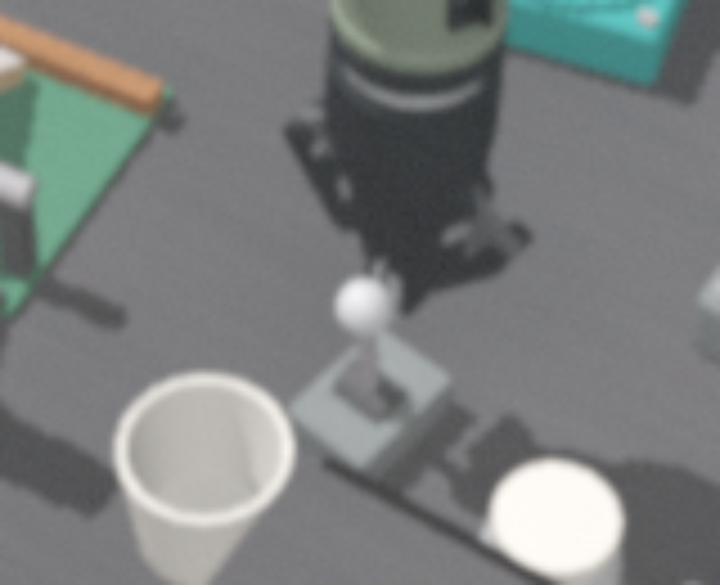

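Ball pushed past the middle. Continuing until it hits the stop.

Request:
{"op": "step_arm", "data": {"targets": "0 -0.003 0 0.012 0.001 0.002 1;0 0 0 0.01 0 0.001 1;0 0 0 0.008 0 0 1;0 0 0 0.005 0 0 1"}}

```text
time: 47.42
ee_pos: [0.6705, 0.1657, 0.0946]
tool_rot: [[0.991, -0.131, -0.02], [-0.131, -0.991, 0.002], [-0.021, 0.0, -1.0]]
wrist_force: [-19.5, 1.5, 14.3]
opening: -0.004
```

```bash
python3 -c "
from h import *
goto([.671,.1655,.096],-.13)
snap('scene','s18')
im=np.load('pics/s18_i.npy');cv2.imwrite('pics/s18c.png',cv2.resize(im[240:370,260:420],None,fx=4.5,fy=4.5)[:,:,::-1])"
```

```text
t 47.42 p [0.6705 0.1657 0.0946] yaw -0.131 z [-0.02   0.002 -1.   ] q [0.115 0.602 1.333 0.005 1.227 1.815] F [-19.5   1.5  14.3] open -0.004
dr [ 0.0004  0.0206 -0.001 ] dp [ 0.0005  0.0001 -0.0015] |dp| 0.002
```

View pics/s18c.png

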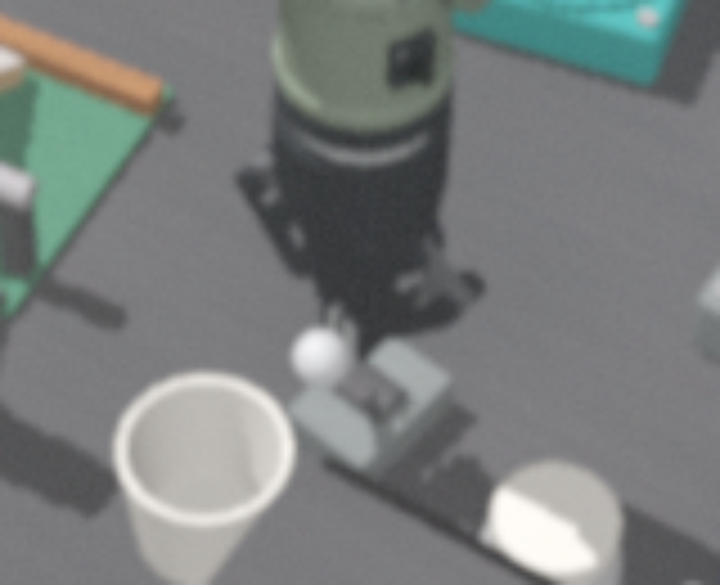

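At the stop: force −19 N, at the predicted TCP position. Backing off and making the final checks.

Request:
{"op": "step_arm", "data": {"targets": "0 0 0 -0.01 0 0 1;0 0 0 -0.03 0 0 1;0 0 0 -0.03 0 -0.02 1;0 0 0 -0.03 0 -0.04 1;0 0 0 -0.03 0 -0.04 1;0 0 0 -0.03 0 -0.02 1;0 0 0 0 0 0 1;0 0 0 0 0 0 1"}}

```text
time: 48.48
ee_pos: [0.5128, 0.1866, 0.2218]
tool_rot: [[0.991, -0.131, -0.011], [-0.131, -0.991, 0.003], [-0.011, -0.001, -1.0]]
wrist_force: [0.6, -0.5, -0.7]
opening: -0.001
```

```bash
python3 -c "
from h import *
snap('top','t19');snap('scene','s19')
T={c:np.array(calibration(c)['cam_to_world']) for c in('scene','top')}
for c in T: print([(round(r['score'],2),np.round(T[c][:3,:3]@r['position']+T[c][:3,3],4).tolist()) for r in nets.place_of(c,'lamp_switch_tip')[:3]])
for c in T:
  d=np.load(f'pics/{c[0]}19_d.npy');W=cloud(c,d); Rs=Rn.from_euler('z',SY).as_matrix(); L=(W-SO)@Rs; im=np.load(f'pics/{c[0]}19_i.npy').astype(int)
  for y in(.055,-.055):
    m=(d>0)&(abs(L[...,1]-y)<.04)&(abs(L[...,0])<.085)&(L[...,2]>.015)&(L[...,2]<.13)&(im.min(2)>140)&(np.ptp(im,axis=2)<45)
    x=L[m]
    for _ in range(3):
        q=x.mean(0);V=np.linalg.svd(x-q,full_matrices=False)[2]; n=V[2]*np.sign(V[2][2]); r=(x-q)@n; x=x[abs(r)<.006]
    print(c,y,len(x),'tilt',np.arccos(n[2]).round(3),'long',V[0].round(3),'und',(q-.014*n).round(4))
print(telemetry.observe()['time'])
"; python3 ov.py 19 1.445
```

```text
[(0.57, [0.6915, 0.1631, 0.0898]), (0.48, [0.702, 0.2903, -0.0029])]
[(0.63, [0.6925, 0.163, 0.0959])]
scene 0.055 342 tilt 0.594 long [ 0.829 -0.026  0.559] und [0.0007 0.0566 0.0408]
scene -0.055 324 tilt 0.579 long [ 0.834 -0.081  0.546] und [-0.0037 -0.057   0.0385]
top 0.055 907 tilt 0.601 long [-0.825 -0.01  -0.565] und [0.0174 0.0539 0.0503]
top -0.055 895 tilt 0.595 long [-0.828  0.04  -0.56 ] und [ 0.0149 -0.0592  0.0492]
48.675
```

View pics/s19.png

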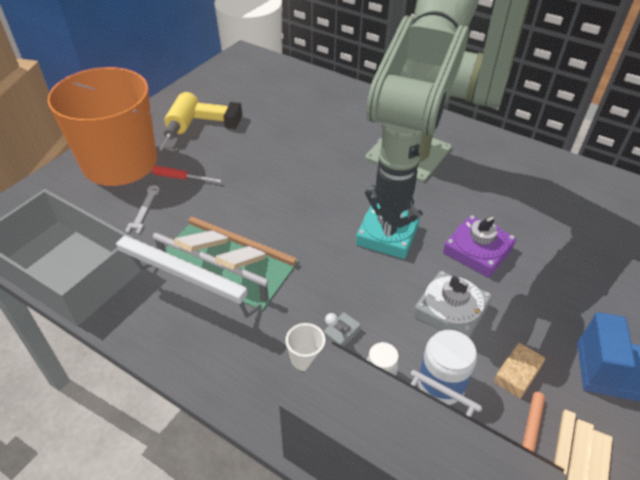

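View pics/ov19_1.445.png

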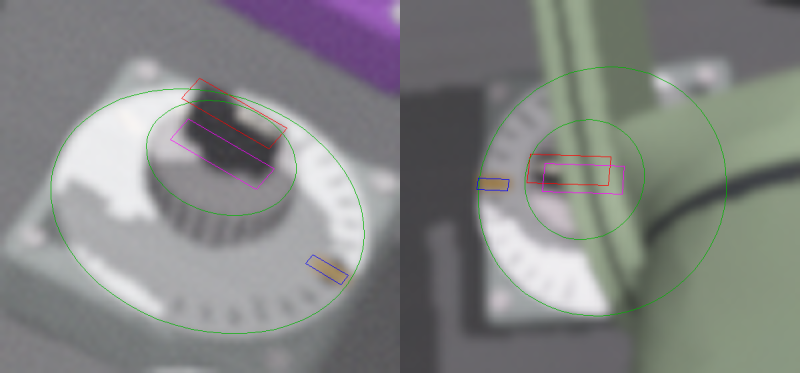

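```bash
python3 -c "
from h import *
im=np.load('pics/s19_i.npy');a=cv2.resize(im[205:310,140:310],(600,371))
b=cv2.resize(np.load('pics/t19_i.npy')[160:260,310:450],(600,429))[:371]
o=np.hstack([a,b]);cv2.imwrite('pics/s19c.png',cv2.resize(o,(800,247))[:,:,::-1])"
```

```text
(no output)
```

View pics/s19c.png

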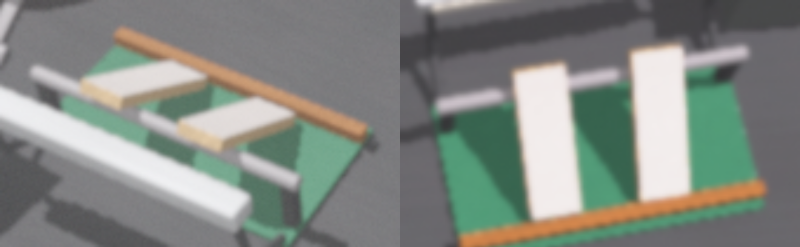

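Both panels stand on the base against the batten and lean on the rail, clearly apart. The right one is turned slightly (about 0.05–0.08 rad, allowed 0.25). Handing in.

```bash
python3 -c "
from h import *
print(env.finish_job())"
```

```text
the job is handed in; nothing more can be done
None
```

The stand is ready and the job is handed in at about 49 s of the 208 s. No verdict is reported, so what follows is from my own checks.

- **Dial:** I turned the grey dial's lock ring back to its stop, set the knob pointer to the brass marker, then turned the ring tight to its other stop. In the last picture the pointer stands at about 1.43–1.45 rad and the marker at 1.44. After tightening, the ring's white line was in line with the plate's. In the last look I did not check the ring line again, and the top view of the dial was partly hidden by the arm.
- **Panels:** Only two panels were on the bench. Both are propped against the batten and on the rail, sloping 0.58–0.60 rad, at about y = +55 and −58 mm, with a clear gap between them.
- **Panel turned slightly:** The right-hand panel had turned about 0.05–0.08 rad between the picture after I placed it and the last one, within the 0.25 allowed.
- **Switch:** The lever went over to its stop (about 19 N). The ball was last seen at (0.692, 0.163), about 74 mm from where it started, against the 77 mm given.

The two cameras disagreed by about 15–20 mm on the panels' x and 10 mm on their height, probably because part of each panel was hidden; both readings are within the limits. The first grip on the lock ring was off centre, so I opened and gripped it again before turning. The other things on the bench looked unmoved in the last picture, though I did not measure them.

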